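Stack the bean tubes on their V-cradle and chock the layer

TASK

Finish the bean-tube stack on the counter: lay the loose long tube in the empty notches of the wooden V-cradle beside the one already there, then set the notched saddle down over both tubes, centred, so that they cannot roll, and last lay the short tube in the saddle's upper notches. Every tube should lie seated along its notches and about centred endwise; put things down rather than dropping them, and leave the other things on the counter where they stand.

Things in the scene. Friction and masses are not known exactly. Their poses are not given: they have to be found in the camera images.
- cradle: Wooden V-cradle fixed to the counter: board 150 (x) x 220 (y) x 10 mm, two cross rails 20 mm thick at x = -50 and +50 mm, 32 mm high, each with two V-notches (30 degree flanks, mouth 53 mm) at y = -55 and +55 mm. Tubes lie along its x. Origin: centre of its underside, z up. Between the rails (80 mm clear) fingers have room down to the board.
- cradle_v_left (a point): Where the axis of a 44 mm tube lies when seated in the cradle's left (+y) notch pair, midway between the rails: 42 mm above the counter. Axes as the cradle's. The first long tube already lies here.
- cradle_v_right (a point): The same for the right (-y) notch pair, empty at the start: 42 mm above the counter.
- laid_tube: Closed steel bean tube with brass cap, 44 mm diameter, 160 mm long, already lying in the cradle's left notches. Origin at the middle of its axis; x along its axis (it may be rolled about x). About 0.22 kg.
- long_tube: The loose long tube: same make, 44 mm diameter, 160 mm long, lying on the counter. Origin at the middle of its axis (22 mm above the counter), x along its axis; either way round will do. About 0.22 kg. It can roll.
- short_tube: The short tube: same make, 44 mm diameter but 120 mm long, lying on the counter. Origin at the middle of its axis, x along its axis; either way round will do. About 0.17 kg. It can roll.
- saddle: Loose pale-wood chock saddle, 80 (x) x 154 (y) x 46 mm, 0.18 kg, upright on the counter: two cross rails along y, 16 mm thick at x = -32 and +32 mm, each with V-notches below at y = -55 and +55 mm (mouth 40 mm) and one above at y = 0 (mouth 48 mm). Origin: centre of its underside, z up; either way round will do. Seated on two tubes its origin is 56 mm above the counter, over the cradle's.
- saddle_grip (a point): Middle of the spine that joins the saddle's rails, 20 mm above its underside: the place to grip. The spine runs along the saddle's x, 24 mm wide in y, from 10 to 30 mm above the underside, with 48 mm clear between the rails for the fingers.
- saddle_v (a point): Where the axis of a 44 mm tube lies when seated in the saddle's upper notches, midway between its rails: 57 mm above the saddle's underside. Axes as the saddle's.
- jug: bystander: steel mug-shaped milk jug, 72 mm across, 85 mm high, open, with a side handle. Origin: centre of its underside.
- tamper: bystander: dark steel coffee tamper, 58 mm base, 92 mm high, standing. Origin: centre of its underside.
- squeeze: bystander: yellow squeeze bottle with pointed nozzle, 62 mm across, 185 mm high. Origin: centre of its underside.
- wood_lid: bystander: flat round wooden jar lid, 100 mm across, 14 mm thick. Origin: centre of its underside.
- cup: bystander: white coffee cup, 76 mm across, 75 mm high. Origin: centre of its underside.
- syrup: bystander: amber syrup bottle with gold cap, 68 mm across, 240 mm high. Origin: centre of its underside.
- jar: bystander: white jar with black lid, 70 mm across, 90 mm high. Origin: centre of its underside.
Mind the look-alikes: they are no part of the job. What is shaped like the laid_tube but green or pink is not meant.

How it is judged:
On the way, in this order (a step that is already met when the one before it is completed fails the run):
1. the long tube lies released in the cradle's right notches, beside the first (x of laid_tube in the frame of cradle_v_left between -0.025 and 0.025 m and y of laid_tube in the frame of cradle_v_left between -0.006 and 0.006 m and z of laid_tube in the frame of cradle_v_left between -0.005 and 0.005 m and angle between the x axis of each of laid_tube, long_tube and the x axis of cradle, either way round below 0.1 rad and x of long_tube in the frame of cradle_v_right between -0.025 and 0.025 m and y of long_tube in the frame of cradle_v_right between -0.006 and 0.006 m and z of long_tube in the frame of cradle_v_right between -0.005 and 0.005 m and linear speed of long_tube below 0.03 m/s and contact force between the fingers and long_tube below 0.1 N), for 0.2 s.
2. the saddle sits released and level over both tubes (x of laid_tube in the frame of cradle_v_left between -0.025 and 0.025 m and y of laid_tube in the frame of cradle_v_left between -0.006 and 0.006 m and z of laid_tube in the frame of cradle_v_left between -0.005 and 0.005 m and angle between the x axis of each of laid_tube, long_tube, saddle and the x axis of cradle, either way round below 0.1 rad and x of long_tube in the frame of cradle_v_right between -0.025 and 0.025 m and y of long_tube in the frame of cradle_v_right between -0.006 and 0.006 m and z of long_tube in the frame of cradle_v_right between -0.005 and 0.005 m and x of saddle in the frame of cradle between -0.02 and 0.02 m and y of saddle in the frame of cradle between -0.008 and 0.008 m and z of saddle in the frame of cradle between 0.051 and 0.061 m and angle between saddle's own z axis and vertical below 0.08 rad and linear speed of saddle below 0.03 m/s and contact force between the fingers and saddle below 0.1 N), for 0.2 s.
At the end, for the whole second after the job is handed in: Long tubes seated in both cradle notch pairs (6 mm sideways, 5 mm height, 25 mm endwise), saddle level over both (20 mm along, 8 mm across, 5 mm height), short tube in its upper notches (6 mm, 5 mm, 20 mm endwise), all aligned to 0.1 rad and at rest (under 0.03 m/s) (x of laid_tube in the frame of cradle_v_left between -0.025 and 0.025 m and y of laid_tube in the frame of cradle_v_left between -0.006 and 0.006 m and z of laid_tube in the frame of cradle_v_left between -0.005 and 0.005 m and angle between the x axis of each of laid_tube, long_tube, saddle and the x axis of cradle, either way round below 0.1 rad and x of long_tube in the frame of cradle_v_right between -0.025 and 0.025 m and y of long_tube in the frame of cradle_v_right between -0.006 and 0.006 m and z of long_tube in the frame of cradle_v_right between -0.005 and 0.005 m and x of saddle in the frame of cradle between -0.02 and 0.02 m and y of saddle in the frame of cradle between -0.008 and 0.008 m and z of saddle in the frame of cradle between 0.051 and 0.061 m and angle between saddle's own z axis and vertical below 0.08 rad and x of short_tube in the frame of saddle_v between -0.02 and 0.02 m and y of short_tube in the frame of saddle_v between -0.006 and 0.006 m and z of short_tube in the frame of saddle_v between -0.005 and 0.005 m and angle between the x axis of short_tube and the x axis of saddle, either way round below 0.1 rad and linear speed of each of laid_tube, long_tube, saddle, short_tube below 0.03 m/s); the robot touches nothing.
It fails at once if a tube or the saddle is let fall (moving faster than 0.65 m/s, a free fall of about 20 mm, untouched by the fingers) ((contact force between the fingers and laid_tube below 0.1 N and linear speed of laid_tube above 0.65 m/s) or (contact force between the fingers and long_tube below 0.1 N and linear speed of long_tube above 0.65 m/s) or (contact force between the fingers and short_tube below 0.1 N and linear speed of short_tube above 0.65 m/s) or (contact force between the fingers and saddle below 0.1 N and linear speed of saddle above 0.65 m/s)).
It fails at once if a bystander is moved more than 40 mm or knocked over (distance of any of jug, tamper, squeeze, wood_lid, cup, syrup, jar from where it was at the start of the episode above 0.04 m or angle between any of jug, tamper, squeeze, wood_lid, cup, syrup, jar's own z axis and vertical above 0.5 rad).
It also fails if it takes over 69 s, if anything falls off the work surface, if the arm or the gripper's body presses on something with over 40 N, if the wrist force passes 120 N, or if a joint passes its speed limit or range.

ROBOT

A 7-joint arm with a two-finger parallel gripper is mounted at the origin on the work surface. World frame = base frame: x ahead of the robot, y to its left, z up, the work surface at z = 0. Lengths are in m, angles in rad, forces in N, time in s.
With the tool pointing down it reaches from about 0.425 to 1.025 m from the base axis. Payload 9.4 kg.
Tool frame: the origin (TCP) lies midway between the tips of the shut fingers; the grasp point (between the pads) lies 19 mm behind it; z points along the fingers, y is the direction in which the jaws open and shut (so a half turn about z gives the same grasp; the last joint's range is limited). The gripper opens to 85 mm and grips with 20 to 120 N. Pads are 22 mm wide; open, the fingers measure 114 mm over their backs; the gripper's body (76 mm by 85 mm) begins 54 mm behind the grasp point. The pads swing forward as they close: fully open they stand 13 mm farther back than shut.
Start: joints at [-1.339, 0.599, -0.003, 1.599, 0.002, 0.943, -0.08], TCP at [0.22, 0.691, 0.197] pointing down, gripper open.
Joint ranges: [-2.57, 2.57], [-0.35, 1.97], [-1.29, 1.29], [0.11, 2.56], [-1.05, 4.19], [0.11, 1.86], [-2.63, 2.63]. Speed limits (rad/s): [2.22, 2.22, 3.01, 3.01, 3.14, 3.14, 3.14].

INTERFACE

Orientations are given as a unit quaternion [x, y, z, w].
In Python, from plant import * gives the robot as it stands.
- The arm moves only by the tool carry_out, never from a script. Its argument "moves" is a list of rows, each an object with "delta_pos": the shift along the world's x, y, z in mm, a list of three; "turn": the turn, a rotation vector about the world's x, y, z in degrees, a list of three. In form: [{"delta_pos": [x, y, z], "turn": [rx, ry, rz]}, ...]. A call has exactly 8 rows; each row shifts and turns the commanded pose from where the row before left it; what a row does not reach is not made up. A row lasts 1/8 s, in which the tool goes at most 62.5 mm and 10.7 degrees, less where a joint would pass 70% of its speed; a pose out of reach is approached as far as the arm can. A call with a gripper value outside its range is refused whole. "gripper" is the finger opening in mm, from 0 to 85.4, set as the call begins (left out, the last holds). The fingers move at their own pace and stop on an object; "force" is the grip in N (left out, the last holds). Time passes only in rows, so rows that do not move let the fingers close, or fill a call up. It gives the time, the measured TCP pose, the force and the opening at its end, in the units of the state.
- sense(): the state, without advancing time (a new reading comes with each control period).
- snapshot(name): name is "scene" or "top" or "wrist"; returns the picture (384x512x3 uint8, red, green, blue); there is no depth.
- camera_model(name): a dict with "K" (3x3 intrinsics, pixels), "T" (4x4, takes a point from camera to world coordinates); the wrist camera has in their place "T_tool_cam" (4x4, takes a point from camera to tool coordinates, whose origin is the TCP and whose axes are the flange's). Camera axes: x right, y down, z forward; pixel columns grow to the right and rows downward; lengths in m; the calibration is good to about 2 mm. The wrist camera is an equidistant fisheye: a pixel r from the principal point sees the ray r / f radians off the axis. A picture is of the moment at which its call begins: read the wrist's pose just before it. camera_model takes no time and is no camera call.
- sign_off(): hands the job in, once; it reports no verdict.
The state is a dict: "clock": time; "joint_positions": joint angles; "dq": joint speeds; "tau": joint torques, N m; "tool_pos": TCP position; "eef_rot": TCP orientation; "wrist_force": force on the tool from outside, world axes, zero at the start; "moment": the same for the moment, N m; "width": finger opening in m.
Only numpy, scipy, OpenCV 4.12 (cv2) and the standard library are available. Lean on these libraries where they do the work, as an engineer would, in place of code of your own. Each camera call takes 0.05 s, during which the arm holds its last target. There are 200 camera calls.

## Working session

There is one attempt and no reset: what is moved stays moved. The work goes in short steps, Python scripts to look and compute and a tool call to move; the robot and the scene stay as the last step left them, time stands still between calls to the robot, and variables do not carry over. Pictures are saved under pics/ and viewed, about 8 in all and at most 12, crops included, and the job is handed in when it is done.

Besides the shell and the picture viewer there is one more tool, called after "Emit:" as a command line: name --argument value ..., lists and objects as JSON in quotes. carry_out: Moves the arm, as the interface text tells. Its arguments: {"type":"object","properties":{"moves":{"type":"array","items":{"type":"object","properties":{"delta_pos":{"type":"array","items":{"type":"number"}},"turn":{"type":"array","items":{"type":"number"}}}}},"gripper":{"type":"number"},"force":{"type":"number"}},"required":["moves"]}

```bash
mkdir -p pics; ls
cat > h.py <<'E'
from plant import *
import numpy as np, cv2
from scipy.spatial.transform import Rotation as R
def save(n,f):
    im=snapshot(n); cv2.imwrite('pics/'+f,im[:,:,::-1]); return im
def ray(n,uv,st=None):
    c=camera_model(n); K=np.array(c['K']); u,v=uv
    if n!='wrist':
        T=np.array(c['T']); d=np.array([(u-K[0,2])/K[0,0],(v-K[1,2])/K[1,1],1])
    else:
        st=st or sense(); W=np.eye(4); W[:3,:3]=R.from_quat(st['eef_rot']).as_matrix(); W[:3,3]=st['tool_pos']
        T=W@np.array(c['T_tool_cam']); a=np.array([(u-K[0,2])/K[0,0],(v-K[1,2])/K[1,1]]); r=np.hypot(*a)
        d=np.array([*(a/r*np.sin(r) if r>0 else a),np.cos(r)])
    d=T[:3,:3]@d; return T[:3,3],d/np.linalg.norm(d)
def onz(n,uv,z,st=None):
    o,d=ray(n,uv,st); return o+d*(z-o[2])/d[2]
def cross(r1,r2):
    o1,d1=r1;o2,d2=r2; A=np.c_[d1,-d2]; s=np.linalg.lstsq(A,o2-o1,rcond=None)[0]
    p,q=o1+s[0]*d1,o2+s[1]*d2; return (p+q)/2,np.linalg.norm(p-q)
E
python3 - <<'E'
from h import *
print(sense())
for n in('scene','top','wrist'): print(n,{k:np.round(v,4).tolist() if not isinstance(v,str) else v for k,v in camera_model(n).items()})
a=save('scene','s0.png');b=save('top','t0.png');c=save('wrist','w0.png')
E
```

```text
pics
{'clock': 0.0, 'joint_positions': array([-1.3386966 ,  0.60012856, -0.00252839,  1.60014309,  0.00181045,
        0.94293345, -0.07979109]), 'dq': array([ 4.24412341e-04, -8.60269233e-04,  8.87471362e-04,  5.95341193e-04,
        3.94951278e-05,  3.68372519e-04,  8.03656391e-04]), 'tau': array([-4.31063245e-04, -7.76455951e+01,  1.56451777e+00, -2.58004546e+01,
        1.21793759e-02,  9.15063720e-03, -5.45610490e-06]), 'tool_pos': array([0.22020726, 0.69017722, 0.19661004]), 'eef_rot': array([ 1.53756781e-01,  9.88108397e-01, -8.04192318e-04, -4.22590953e-05]), 'wrist_force': array([-0.47891615,  0.73891441, -0.08633039]), 'moment': array([ 0.03741562,  0.02975264, -0.00074941]), 'width': 0.08533190749299202}
scene {'K': [[414.988, 0.0, 258.0205], [0.0, 414.988, 193.0704], [0.0, 0.0, 1.0]], 'T': [[-0.4189, 0.7131, -0.5622, 1.4457], [0.908, 0.3364, -0.2499, 0.4317], [0.0109, -0.6151, -0.7884, 1.3952], [0.0, 0.0, 0.0, 1.0]]}
top {'K': [[447.0026, 0.0, 259.903], [0.0, 447.0026, 182.0741], [0.0, 0.0, 1.0]], 'T': [[0.0181, -0.9965, 0.0819, 0.3756], [-0.9998, -0.0171, 0.0128, 0.0197], [-0.0113, -0.0821, -0.9966, 1.7303], [0.0, 0.0, 0.0, 1.0]]}
wrist {'K': [[297.3186, 0.0, 256.3342], [0.0, 297.3186, 192.4579], [0.0, 0.0, 1.0]], 'T_tool_cam': [[-0.0012, -0.9643, -0.2648, 0.0654], [1.0, -0.0014, 0.0008, 0.0007], [-0.0011, -0.2648, 0.9643, -0.1768], [0.0, 0.0, 0.0, 1.0]]}
```

View pics/t0.png

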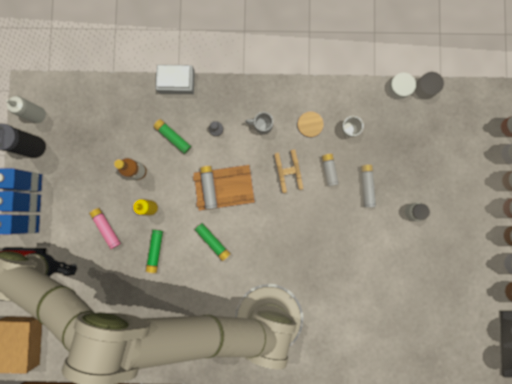

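View pics/s0.png

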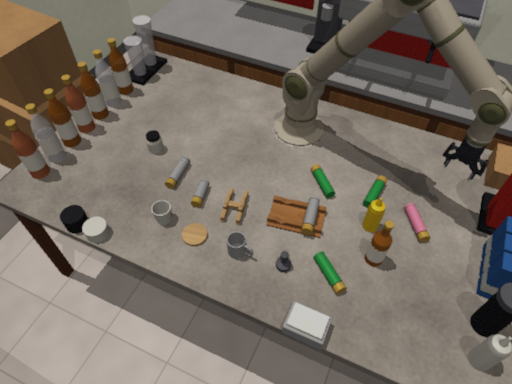

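The top view shows the cradle at (224,187) with the laid tube at (209,187), the saddle at (289,171), the short tube at (330,170) and the long tube at (368,186). The scene view shows the same items at (297,215), (234,206), (201,192) and (178,172). Next I need rough positions from these two views.

Run:
```python
from h import *
P={'cradle':((224,187),(297,215),.03),'laidcap':((207,170),(308,228),.042),'laidend':((210,208),(314,200),.042),'saddle':((289,171),(235,206),.03),'scap':((327,156),(197,201),.022),'send':((333,186),(205,184),.022),
'lcap':((367,168),(171,183),.022),'lend':((370,207),(185,161),.022)}
for k,(t,s,z) in P.items():
    p,e=cross(ray('top',t),ray('scene',s)); print(k,np.round(p,3),round(e,4),np.round(onz('top',t,z),3))
b=cv2.imread('pics/t0.png')[130:230,180:400]; cv2.imwrite('pics/tc.png',cv2.resize(b,None,fx=3.6,fy=3.6,interpolation=cv2.INTER_CUBIC))
```

```text
cradle [0.495 0.182 0.011] 0.0041 [0.494 0.178 0.03 ]
laidcap [0.556 0.247 0.042] 0.0077 [0.557 0.243 0.042]
laidend [0.414 0.226 0.04 ] 0.0039 [0.413 0.228 0.042]
saddle [ 0.561 -0.068  0.01 ] 0.0052 [ 0.56  -0.069  0.03 ]
scap [ 0.619 -0.211  0.032] 0.0043 [ 0.621 -0.215  0.022]
send [ 0.506 -0.239  0.003] 0.0037 [ 0.506 -0.238  0.022]
lcap [ 0.576 -0.365  0.022] 0.0058 [ 0.577 -0.368  0.022]
lend [ 0.429 -0.383  0.005] 0.0005 [ 0.428 -0.379  0.022]
```

Emit:
carry_out --moves '[{"delta_pos": [0, 0, 60]}, {"delta_pos": [0, 0, 60]}, {"delta_pos": [10, -25, 40]}, {"delta_pos": [27, -47, 0], "turn": [0, 0, 4]}, {"delta_pos": [27, -47, 0], "turn": [0, 0, 4]}, {"delta_pos": [27, -47, 0], "turn": [0, 0, 4]}, {"delta_pos": [27, -47, 0], "turn": [0, 0, 4]}, {"delta_pos": [27, -47, 0], "turn": [0, 0, 4]}]'

```text
schema error: expected keys delta_pos, turn
```

Emit:
carry_out --moves '[{"delta_pos": [27, -47, 0], "turn": [0, 0, 4]}, {"delta_pos": [27, -47, 0], "turn": [0, 0, 0]}, {"delta_pos": [27, -47, 0], "turn": [0, 0, 0]}, {"delta_pos": [27, -47, 0], "turn": [0, 0, 0]}, {"delta_pos": [20, -35, 0], "turn": [0, 0, 0]}, {"delta_pos": [0, 0, 0]}, {"delta_pos": [0, 0, 0]}, {"delta_pos": [0, 0, 0]}]'

```text
schema error: expected keys delta_pos, turn
```

Run:
```python
from h import *
import json
s=sense(); print(s['clock'],s['tool_pos'],s['eef_rot'],s['wrist_force'],np.abs(s['dq']).max())
json.dump([list(s['tool_pos']),list(s['eef_rot'])],open('w1.json','w')); save('wrist','w1.png')
```

```text
0.15 [0.22018598 0.69033175 0.19679701] [ 1.53774651e-01  9.88105758e-01 -6.03330124e-04 -5.92567239e-05] [-0.3583122   0.84996258  0.21048408] 0.0027117556824053698
```

View pics/w1.png

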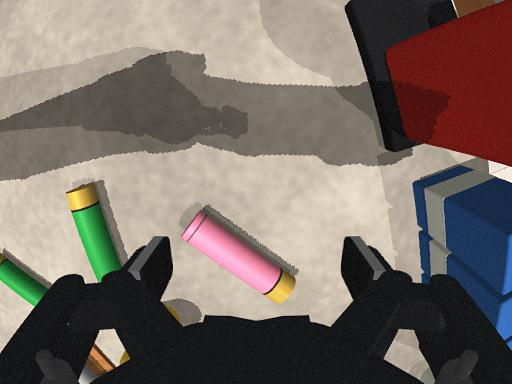

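Both moves were refused because every row needs both keys. I'm resending them.

Emit:
carry_out --moves '[{"delta_pos": [0, 0, 60], "turn": [0, 0, 0]}, {"delta_pos": [0, 0, 60], "turn": [0, 0, 0]}, {"delta_pos": [10, -25, 40], "turn": [0, 0, 0]}, {"delta_pos": [27, -47, 0], "turn": [0, 0, 4]}, {"delta_pos": [27, -47, 0], "turn": [0, 0, 4]}, {"delta_pos": [27, -47, 0], "turn": [0, 0, 4]}, {"delta_pos": [27, -47, 0], "turn": [0, 0, 4]}, {"delta_pos": [27, -47, 0], "turn": [0, 0, 4]}]'

```text
clock: 1.2
tool_pos: [0.366, 0.4289, 0.3575]
eef_rot: [-0.021, 1.0, -0.0, 0.0]
wrist_force: [1.8, -0.1, 0.5]
width: 0.0856
```

Emit:
carry_out --moves '[{"delta_pos": [27, -47, 0], "turn": [0, 0, 4]}, {"delta_pos": [27, -47, 0], "turn": [0, 0, 0]}, {"delta_pos": [27, -47, 0], "turn": [0, 0, 0]}, {"delta_pos": [10, -47, 0], "turn": [0, 0, 0]}, {"delta_pos": [0, -40, 0], "turn": [0, 0, 0]}, {"delta_pos": [0, 0, 0], "turn": [0, 0, 0]}, {"delta_pos": [0, 0, 0], "turn": [0, 0, 0]}, {"delta_pos": [0, 0, 0], "turn": [0, 0, 0]}]'

```text
clock: 2.2
tool_pos: [0.4561, 0.204, 0.3574]
eef_rot: [-0.056, 0.998, 0.0, -0.0]
wrist_force: [-0.4, 0.4, -0.1]
width: 0.0854
```

```bash
cat >> h.py <<'E'
import json
def wsave(i):
    s=sense(); print(s['clock'],np.round(s['tool_pos'],4),np.round(s['eef_rot'],4),np.round(s['wrist_force'],2),np.abs(s['dq']).max())
    json.dump(dict(tool_pos=list(s['tool_pos']),eef_rot=list(s['eef_rot'])),open(f'w{i}.json','w')); return save('wrist',f'w{i}.png')
def wst(i): return json.load(open(f'w{i}.json'))
E
python3 -c "
from h import *
wsave(1)"
```

```text
2.2 [0.4561 0.204  0.3574] [-5.590e-02  9.984e-01  1.000e-04 -0.000e+00] [-0.39  0.35 -0.1 ] 0.0026524614828870173
```

View pics/w1.png

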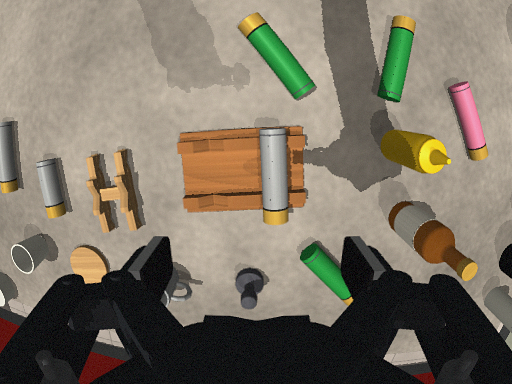

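The wrist view shows the cradle around (243,171), the laid tube along (273,130)–(275,222), the saddle at (115,190), and the short and long tubes at (50,188) and (8,160). I'll take a second viewpoint over the tubes.

Emit:
carry_out --moves '[{"delta_pos": [0, -50, 0], "turn": [0, 0, 0]}, {"delta_pos": [0, -50, 0], "turn": [0, 0, 0]}, {"delta_pos": [0, -50, 0], "turn": [0, 0, 0]}, {"delta_pos": [0, -50, 0], "turn": [0, 0, 0]}, {"delta_pos": [0, -10, 0], "turn": [0, 0, 0]}, {"delta_pos": [0, 0, 0], "turn": [0, 0, 0]}, {"delta_pos": [0, 0, 0], "turn": [0, 0, 0]}, {"delta_pos": [0, 0, 0], "turn": [0, 0, 0]}]'

```text
clock: 3.25
tool_pos: [0.4565, -0.006, 0.3573]
eef_rot: [-0.056, 0.998, 0.0, -0.0]
wrist_force: [-0.5, -0.6, -0.0]
width: 0.0855
```

```bash
python3 -c "
from h import *
wsave(2)"
```

```text
3.25 [ 0.4565 -0.006   0.3573] [-5.620e-02  9.984e-01  0.000e+00 -1.000e-04] [-0.53 -0.57 -0.02] 0.006059491197439083
```

Emit:
carry_out --moves '[{"delta_pos": [0, -50, 0], "turn": [0, 0, 0]}, {"delta_pos": [0, -50, 0], "turn": [0, 0, 0]}, {"delta_pos": [0, -50, 0], "turn": [0, 0, 0]}, {"delta_pos": [0, -50, 0], "turn": [0, 0, 0]}, {"delta_pos": [0, -50, 0], "turn": [0, 0, 0]}, {"delta_pos": [0, 0, 0], "turn": [0, 0, 0]}, {"delta_pos": [0, 0, 0], "turn": [0, 0, 0]}, {"delta_pos": [0, 0, 0], "turn": [0, 0, 0]}]'

```text
clock: 4.3
tool_pos: [0.4567, -0.2558, 0.3574]
eef_rot: [-0.056, 0.998, 0.0, -0.0]
wrist_force: [0.2, 0.9, 0.1]
width: 0.0856
```

Run:
```python
from h import *
wsave(3)
a=[cv2.imread(f'pics/w{i}.png')[90:245] for i in(1,2,3)]
cv2.imwrite('pics/c3.png',np.vstack([cv2.resize(x[:,:],None,fx=1.28,fy=1.28) for x in a]))
```

```text
4.3 [ 0.4567 -0.2558  0.3574] [-5.620e-02  9.984e-01  3.000e-04 -0.000e+00] [0.15 0.87 0.12] 0.003690458571409417
```

View pics/c3.png

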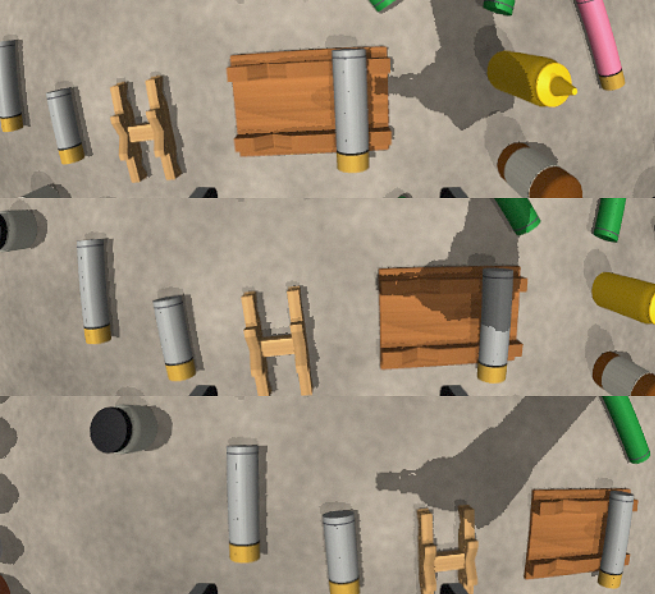

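Views 1 to 3, top to bottom, all show the tubes, saddle and cradle clearly. I'll segment them by colour next.

Run:
```python
from h import *
out=[]
for i in(1,2,3):
    im=cv2.imread(f'pics/w{i}.png'); hsv=cv2.cvtColor(cv2.GaussianBlur(im,(3,3),0),cv2.COLOR_BGR2HSV); h,s,v=cv2.split(hsv)
    b,g,r=[x.astype(int) for x in cv2.split(cv2.GaussianBlur(im,(3,3),0))]
    gold=((h>17)&(h<29)&(s>140)&(v>120)).astype(np.uint8); wood=((h>7)&(h<24)&(s>85)&(v>40)).astype(np.uint8)
    neu=((s<22)&(v>60)).astype(np.uint8)
    print(i,'counter',hsv[20,150],hsv[230,220])
    for n,m in(('gold',gold),('wood',wood),('neu',neu)):
        k=cv2.morphologyEx(m,cv2.MORPH_OPEN,np.ones((3,3)))
        nl,L,st,c=cv2.connectedComponentsWithStats(k[:250])
        for j in range(1,nl):
            if st[j,4]>150: print(n,st[j].tolist(),c[j].round(1).tolist())
    vis=im.copy(); vis[gold>0]=(0,255,255); vis[(wood>0)&(gold==0)]=(0,0,255); vis[neu>0]=(255,0,0); out.append(cv2.resize(vis[90:250],None,fx=1.2,fy=1.2))
cv2.imwrite('pics/m.png',np.vstack(out))
```

```text
1 counter [ 17  36 140] [ 18  36 182]
gold [239, 13, 25, 22, 312] [250.7, 23.2]
gold [394, 16, 21, 15, 219] [404.4, 22.3]
gold [404, 134, 47, 40, 1098] [427.8, 153.1]
gold [472, 147, 16, 13, 151] [479.8, 153.4]
gold [264, 211, 23, 13, 282] [275.0, 216.9]
wood [247, 13, 18, 14, 165] [255.7, 19.1]
wood [392, 15, 24, 17, 277] [403.7, 22.2]
wood [238, 20, 16, 16, 160] [245.1, 27.4]
wood [285, 126, 21, 82, 1388] [295.1, 166.0]
wood [177, 128, 86, 84, 6400] [221.3, 169.7]
wood [384, 129, 49, 42, 1004] [405.4, 146.9]
wood [468, 146, 20, 15, 220] [478.2, 153.5]
wood [86, 149, 55, 84, 2440] [112.7, 191.6]
wood [430, 150, 16, 15, 170] [437.4, 157.1]
wood [0, 180, 18, 14, 196] [8.5, 186.3]
wood [388, 202, 23, 26, 213] [396.2, 211.6]
wood [46, 204, 20, 15, 224] [55.5, 210.8]
wood [263, 209, 25, 16, 352] [275.1, 216.8]
wood [413, 220, 44, 30, 1010] [433.8, 236.8]
neu [0, 122, 14, 59, 684] [5.4, 153.4]
neu [260, 129, 27, 81, 1929] [273.6, 168.4]
neu [36, 159, 25, 47, 786] [48.4, 182.3]
2 counter [ 18  40 171] [ 19  37 167]
gold [360, 35, 19, 20, 247] [369.7, 44.6]
gold [463, 151, 49, 38, 1177] [48
[... 487 characters left out ...]
1.0]
wood [129, 217, 24, 16, 292] [141.0, 225.0]
wood [492, 227, 20, 23, 370] [502.9, 239.5]
neu [60, 122, 24, 69, 1342] [71.6, 155.9]
neu [375, 146, 25, 75, 1540] [387.2, 183.0]
neu [120, 167, 30, 53, 1137] [134.4, 192.7]
3 counter [ 18  38 160] [ 18  40 160]
gold [180, 207, 20, 13, 243] [189.5, 212.7]
gold [258, 236, 22, 13, 242] [268.4, 241.6]
wood [464, 69, 22, 19, 310] [474.4, 78.0]
wood [410, 162, 76, 79, 4249] [443.7, 197.5]
wood [326, 175, 48, 75, 2004] [349.0, 212.5]
wood [179, 205, 24, 16, 327] [190.6, 212.6]
wood [257, 234, 24, 16, 306] [268.8, 241.5]
neu [177, 129, 25, 77, 1849] [189.3, 166.1]
neu [470, 165, 25, 64, 1067] [482.0, 196.5]
neu [252, 180, 28, 56, 1304] [266.0, 206.8]
```

View pics/m.png

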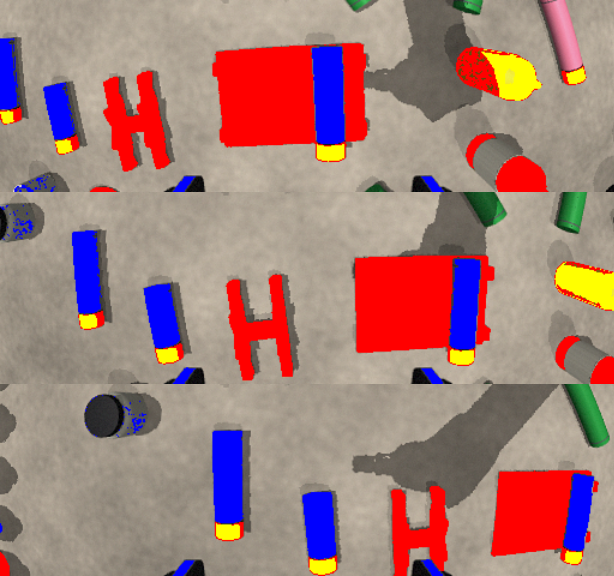

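The masks are clean. Each tube's axis comes from intersecting the bisector planes of its silhouette edges in two views, which also gives its height.

```bash
cat >> h.py <<'E'
def masks(im):
    f=cv2.GaussianBlur(im,(3,3),0); h,s,v=cv2.split(cv2.cvtColor(f,cv2.COLOR_BGR2HSV))
    gold=(h>17)&(h<29)&(s>140)&(v>120); wood=(h>7)&(h<24)&(s>85)&(v>40); neu=(s<22)&(v>60)
    return [cv2.morphologyEx(m.astype(np.uint8),cv2.MORPH_OPEN,np.ones((3,3))) for m in(gold,wood,neu)]
def comp(m,pt):
    n,L,st,c=cv2.connectedComponentsWithStats(m); j=1+np.argmin(np.linalg.norm(c[1:]-pt,axis=1)+1e4*(st[1:,4]<120)); return L==j
def tubeplane(i,pt):
    "bisector plane of the tube whose body mask is centred at pt: (origin, normal, end pixels)"
    im=cv2.imread(f'pics/w{i}.png'); b=comp(masks(im)[2],pt); st=wst(i)
    rows=np.where(b.any(1))[0]; lo,hi=rows[0],rows[-1]; rr=range(lo+int(.2*(hi-lo)),hi-int(.15*(hi-lo)))
    L=[];Rr=[]
    for r in rr:
        c=np.where(b[r])[0]; L.append(ray('wrist',(c[0]-.5,r),st)[1]); Rr.append(ray('wrist',(c[-1]+.5,r),st)[1])
    o=ray('wrist',(256,200),st)[0]
    nL,nR=[np.linalg.svd(np.array(x))[2][-1] for x in(L,Rr)]
    if nL@nR<0:nR=-nR
    n=nL+nR; half=np.arccos(nL@nR)/2; cen=b[rows].argmax(1)
    top=(np.where(b[lo+1])[0].mean(),lo-.5)
    return o,n/np.linalg.norm(n),.022/np.sin(half),top
def tube(va,pa,vb,pb):
    o1,n1,d1,t1=tubeplane(va,pa);o2,n2,d2,t2=tubeplane(vb,pb)
    d=np.cross(n1,n2);d/=np.linalg.norm(d); d*=np.sign(d[0])
    p=np.linalg.solve(np.array([n1,n2,d]),[n1@o1,n2@o2,d@o1])
    dist=[np.linalg.norm(np.cross(o-p,d)) for o in(o1,o2)]
    print('silhouette dist',np.round([d1,d2],3),'tri dist',np.round(dist,3))
    return p,d
E
python3 - <<'E'
from h import *
print(sense()['joint_positions'].round(2))
def capend(i,pt,z):
    g=comp(masks(cv2.imread(f'pics/w{i}.png'))[0],pt); r=np.where(g.any(1))[0][-1]; c=np.where(g[r-1])[0].mean(); return onz('wrist',(c,r+.5),z,wst(i))
for n,a,b,gp,z in(('laid',(1,(273.6,168)),(2,(387,183)),(1,(275,217)),.042),('short',(2,(134,193)),(3,(266,207)),(3,(268,241)),.022),('long',(2,(72,156)),(3,(189,166)),(3,(189,213)),.022)):
    p,d=tube(*a,*b); vi,pt=(a if n=='laid' else b)
    far=capend(*gp,z+.022); near=onz('wrist',tubeplane(vi,pt)[3],z-.022 if n!='laid' else z-.022,wst(vi))
    s0,s1=[(q-p)@d for q in(near,far)]; m=p+d*(s0+s1)/2
    print(n,'mid',m.round(4),'dir',d.round(4),'yaw',np.degrees(np.arctan2(d[1],d[0])).round(2),'len',round(s1-s0,4),'ends z',(p+d*s0)[2].round(4),(p+d*s1)[2].round(4))
for i,pt in((1,(112.7,191.6)),(2,(216,203)),(3,(349,212.5))):
    w=comp(masks(cv2.imread(f'pics/w{i}.png'))[1],pt).astype(np.uint8)
    c=max(cv2.findContours(w,0,1)[0],key=cv2.contourArea); dd=cv2.convexityDefects(c,cv2.convexHull(c,returnPoints=False))[:,0]
    dd=dd[np.argsort(-dd[:,3])[:2]]; q=[c[k,0].astype(float) for k in dd[:,2]]; M=sum(q)/2
    print('saddle',i,[x.tolist() for x in q],M,onz('wrist',M,.03,wst(i)).round(4), [np.round(onz('wrist',x,.03,wst(i)),4)[:2] for x in q],cv2.minAreaRect(c))
    globals()[f'S{i}']=ray('wrist',M,wst(i))
for a,b in((S1,S2),(S2,S3),(S1,S3)): print(cross(a,b))
for i,pt in((1,(221,170)),(2,(337,184))):
    w=comp(masks(cv2.imread(f'pics/w{i}.png'))[1],pt).astype(np.uint8)
    c=max(cv2.findContours(w,0,1)[0],key=cv2.contourArea); ap=cv2.approxPolyDP(cv2.convexHull(c),3,True)[:,0]
    for x in ap: print('cradle',i,x,onz('wrist',x.astype(float),.010,wst(i)).round(4)[:2],onz('wrist',x.astype(float),.032,wst(i)).round(4)[:2])
E
```

```text
[ 0.04  0.2   0.45  1.86 -0.1   1.1   2.21]
silhouette dist [0.529 0.62 ] tri dist [0.489 0.54 ]
laid mid [0.4929 0.2384 0.043 ] dir [ 0.9872  0.1571 -0.0262] yaw 9.04 len 0.1554 ends z 0.0451 0.041
silhouette dist [0.586 0.506] tri dist [0.565 0.511]
short mid [ 0.5702 -0.2237  0.0226] dir [ 0.9795  0.2012 -0.0043] yaw 11.6 len 0.1185 ends z 0.0228 0.0223
silhouette dist [0.619 0.5  ] tri dist [0.629 0.526]
long mid [ 0.5101 -0.3693  0.0236] dir [0.9958 0.0872 0.0271] yaw 5.0 len 0.1595 ends z 0.0215 0.0258
saddle 1 [[111.0, 187.0], [113.0, 199.0]] [112. 193.] [ 0.5605 -0.0615  0.03  ] [array([ 0.5488, -0.0635]), array([ 0.5723, -0.0597])] ((111.09616088867188, 192.4807891845703), (82.17266845703125, 45.89117431640625), 78.69007110595703)
saddle 2 [[210.0, 199.0], [223.0, 211.0]] [216.5 205. ] [ 0.5603 -0.0657  0.03  ] [array([ 0.5505, -0.0782]), array([ 0.5703, -0.0532])] ((215.47694396972656, 203.31539916992188), (85.58396911621094, 47.50529861450195), 82.87498474121094)
saddle 3 [[348.0, 212.0], [342.0, 226.0]] [345. 219.] [ 0.5624 -0.077   0.03  ] [array([ 0.5482, -0.0739]), arr
[... 186 characters left out ...]
(0.00017579885059542386))
(array([ 0.56938774, -0.06825732,  0.00614477]), np.float64(0.002022198266270548))
(array([ 0.56732805, -0.07061766,  0.01255512]), np.float64(0.0018179549137932061))
cradle 1 [258 128] [0.4178 0.2031] [0.4167 0.2029]
cradle 1 [262 208] [0.5631 0.2269] [0.5559 0.2257]
cradle 1 [184 208] [0.58   0.0803] [0.572  0.0852]
cradle 1 [177 152] [0.4747 0.0617] [0.4712 0.0673]
cradle 1 [180 133] [0.4397 0.0649] [0.4377 0.0704]
cradle 2 [377 143] [0.4148 0.2162] [0.4138 0.2066]
cradle 2 [394 231] [0.5853 0.2948] [0.5771 0.2819]
cradle 2 [381 234] [0.594 0.266] [0.5855 0.2543]
cradle 2 [298 223] [0.5858 0.0886] [0.5777 0.0844]
cradle 2 [296 145] [0.4401 0.0635] [0.438  0.0603]
```

The measurements agree with the sizes given:

| Check | Measured | Expected |
|---|---|---|
| Laid tube axis height | 43 mm | 42 mm |
| Short tube axis height | 22.6 mm | 22 mm |
| Long tube axis height | 23.6 mm | 22 mm |
| Laid tube length | 155 mm | 160 mm |
| Short tube length | 118.5 mm | 120 mm |
| Long tube length | 159.5 mm | 160 mm |

The cradle is turned about 9°, and its right notch comes out near (0.503, 0.129). I'll pick up the long tube now.

Emit:
carry_out --moves '[{"delta_pos": [13, -28, -30], "turn": [0, 0, -1.4]}, {"delta_pos": [13, -28, -45], "turn": [0, 0, 0]}, {"delta_pos": [13, -28, -45], "turn": [0, 0, 0]}, {"delta_pos": [14, -29, -45], "turn": [0, 0, 0]}, {"delta_pos": [0, 0, -45], "turn": [0, 0, 0]}, {"delta_pos": [0, 0, -45], "turn": [0, 0, 0]}, {"delta_pos": [0, 0, 0], "turn": [0, 0, 0]}, {"delta_pos": [0, 0, 0], "turn": [0, 0, 0]}]'

```text
clock: 5.35
tool_pos: [0.5102, -0.3704, 0.104]
eef_rot: [-0.043, 0.999, -0.0, 0.001]
wrist_force: [0.6, 0.2, 0.8]
width: 0.0854
```

Run:
```python
from h import *
wsave(4); s=sense(); r=R.from_quat(s['eef_rot']).as_matrix(); print(np.degrees(np.arctan2(r[1,1],r[0,1]))-90)
im=cv2.imread('pics/w4.png'); cv2.imwrite('pics/w4c.png',im)
```

```text
5.35 [ 0.5102 -0.3704  0.104 ] [-4.310e-02  9.991e-01 -4.000e-04  7.000e-04] [0.62 0.25 0.77] 0.022615017908882495
4.935312464375926
```

View pics/w4.png

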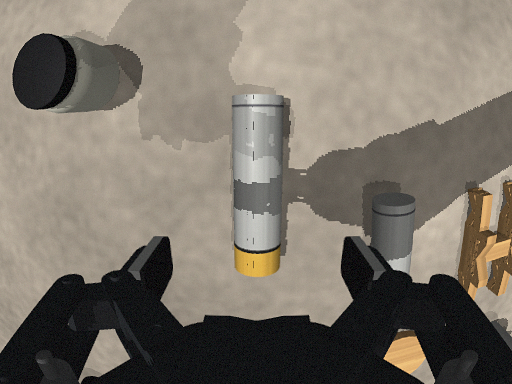

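The tube is centred between the jaws (columns 232–283, rows 95–275) and aligned with them. I'll go down and grip it.

Emit:
carry_out --moves '[{"delta_pos": [0, 0, -30], "turn": [0, 0, 0]}, {"delta_pos": [0, 0, -30], "turn": [0, 0, 0]}, {"delta_pos": [0, 0, -20], "turn": [0, 0, 0]}, {"delta_pos": [0, 0, -12], "turn": [0, 0, 0]}, {"delta_pos": [0, 0, -8], "turn": [0, 0, 0]}, {"delta_pos": [0, 0, 0], "turn": [0, 0, 0]}, {"delta_pos": [0, 0, 0], "turn": [0, 0, 0]}, {"delta_pos": [0, 0, 0], "turn": [0, 0, 0]}]'

```text
clock: 6.4
tool_pos: [0.5096, -0.3705, 0.0031]
eef_rot: [-0.043, 0.999, -0.0, 0.0]
wrist_force: [0.3, 0.4, 0.2]
width: 0.0854
```

Emit:
carry_out --moves '[{"delta_pos": [0, 0, 0], "turn": [0, 0, 0]}, {"delta_pos": [0, 0, 0], "turn": [0, 0, 0]}, {"delta_pos": [0, 0, 0], "turn": [0, 0, 0]}, {"delta_pos": [0, 0, 0], "turn": [0, 0, 0]}, {"delta_pos": [0, 0, 0], "turn": [0, 0, 0]}, {"delta_pos": [0, 0, 0], "turn": [0, 0, 0]}, {"delta_pos": [0, 0, 20], "turn": [0, 0, 0]}, {"delta_pos": [0, 0, 20], "turn": [0, 0, 0]}]' --gripper 36 --force 40

```text
clock: 7.4
tool_pos: [0.5094, -0.3706, 0.0441]
eef_rot: [-0.043, 0.999, -0.0, 0.0]
wrist_force: [0.5, 0.4, -0.4]
width: 0.0357
```

The opening reads 35.7 mm, which is below the tube's 44 mm, and no weight shows. I'll look before doing anything else.

```bash
python3 -c "
from h import *
wsave(5)"
```

```text
7.4 [ 0.5094 -0.3706  0.0441] [-4.270e-02  9.991e-01 -1.000e-04  1.000e-04] [ 0.54  0.36 -0.38] 0.2969636861607129
```

View pics/w5.png

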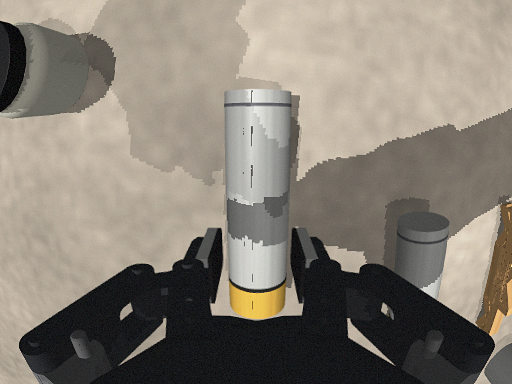

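The fingers hadn't finished closing (about 50 mm/s) when I lifted, so they slid up off the tube. It still lies centred between them, undisturbed. I'll retry with more time to close.

Emit:
carry_out --moves '[{"delta_pos": [0, 0, 0], "turn": [0, 0, 0]}, {"delta_pos": [0, 0, 0], "turn": [0, 0, 0]}, {"delta_pos": [0, 0, 0], "turn": [0, 0, 0]}, {"delta_pos": [0, 0, 0], "turn": [0, 0, 0]}, {"delta_pos": [0, 0, 0], "turn": [0, 0, 0]}, {"delta_pos": [0, 0, -20], "turn": [0, 0, 0]}, {"delta_pos": [0, 0, -20], "turn": [0, 0, 0]}, {"delta_pos": [0, 0, 0], "turn": [0, 0, 0]}]' --gripper 64

```text
clock: 8.45
tool_pos: [0.508, -0.3694, -0.0]
eef_rot: [-0.043, 0.999, 0.001, -0.002]
wrist_force: [-0.0, 0.6, 0.2]
width: 0.0639
```

Emit:
carry_out --moves '[{"delta_pos": [0, 0, 0], "turn": [0, 0, 0]}, {"delta_pos": [0, 0, 0], "turn": [0, 0, 0]}, {"delta_pos": [0, 0, 0], "turn": [0, 0, 0]}, {"delta_pos": [0, 0, 0], "turn": [0, 0, 0]}, {"delta_pos": [0, 0, 0], "turn": [0, 0, 0]}, {"delta_pos": [0, 0, 0], "turn": [0, 0, 0]}, {"delta_pos": [0, 0, 0], "turn": [0, 0, 0]}, {"delta_pos": [0, 0, 0], "turn": [0, 0, 0]}]' --gripper 36 --force 40

```text
clock: 9.45
tool_pos: [0.5093, -0.3703, 0.0025]
eef_rot: [-0.043, 0.999, 0.0, -0.0]
wrist_force: [0.2, 0.2, -0.3]
width: 0.0359
```

Run:
```python
from h import *
im=wsave(6)
for i,p in((4,(257,170)),(5,(257,190)),(6,(257,190))):
    m=cv2.imread(f'pics/w{i}.png'); g,w,n=masks(m)
    for nm,k in(('gold',g),('neu',n)):
        nl,L,st,c=cv2.connectedComponentsWithStats(k)
        for j in range(1,nl):
            if st[j,4]>150 and 200<c[j][0]<310: print(i,nm,st[j].tolist(),c[j].round(1).tolist())
```

```text
9.45 [ 0.5093 -0.3703  0.0025] [-0.0428  0.9991  0.     -0.    ] [ 0.25  0.19 -0.32] 0.0016313562910516863
4 gold [235, 249, 44, 27, 939] [256.3, 262.7]
4 neu [232, 94, 51, 158, 7536] [257.1, 170.2]
5 gold [230, 285, 55, 33, 1322] [256.7, 302.2]
5 neu [224, 89, 67, 201, 12360] [257.3, 185.1]
5 neu [196, 228, 21, 40, 379] [206.1, 246.1]
5 neu [297, 228, 20, 40, 378] [306.6, 245.8]
6 neu [215, 82, 85, 239, 18110] [257.0, 194.7]
6 neu [196, 228, 21, 40, 381] [206.1, 246.1]
6 neu [297, 228, 20, 40, 379] [306.6, 245.8]
```

Emit:
carry_out --moves '[{"delta_pos": [0, 0, 10], "turn": [0, 0, 0]}, {"delta_pos": [0, 0, 15], "turn": [0, 0, 0]}, {"delta_pos": [0, 0, 0], "turn": [0, 0, 0]}, {"delta_pos": [0, 0, 0], "turn": [0, 0, 0]}, {"delta_pos": [0, 0, 0], "turn": [0, 0, 0]}, {"delta_pos": [0, 0, 0], "turn": [0, 0, 0]}, {"delta_pos": [0, 0, 0], "turn": [0, 0, 0]}, {"delta_pos": [0, 0, 0], "turn": [0, 0, 0]}]'

```text
clock: 10.5
tool_pos: [0.5093, -0.3703, 0.0273]
eef_rot: [-0.043, 0.999, 0.0, -0.0]
wrist_force: [-0.1, -0.1, 0.0]
width: 0.0359
```

Run:
```python
from h import *
im=wsave(7); print(sense()['width'])
for i,p in((7,(257,190)),):
    m=cv2.imread(f'pics/w{i}.png'); g,w,n=masks(m)
    for nm,k in(('gold',g),('neu',n)):
        nl,L,st,c=cv2.connectedComponentsWithStats(k)
        for j in range(1,nl):
            if st[j,4]>150 and 200<c[j][0]<310: print(i,nm,st[j].tolist(),c[j].round(1).tolist())
```

```text
10.5 [ 0.5093 -0.3703  0.0273] [-4.280e-02  9.991e-01  0.000e+00 -1.000e-04] [-0.06 -0.14  0.05] 0.0027527387372336086
0.03579765433997298
7 gold [228, 299, 58, 22, 805] [256.3, 310.5]
7 neu [221, 87, 73, 217, 14483] [257.0, 190.2]
7 neu [196, 228, 21, 40, 378] [206.0, 246.1]
7 neu [297, 228, 20, 40, 379] [306.6, 245.9]
```

The reading stopped at the commanded 36 mm and the tube stayed put. In the picture the pad gap is nearer 48 mm, so the fingers never reached the tube. I'll go back down and close with a smaller value.

Emit:
carry_out --moves '[{"delta_pos": [0, 0, -12], "turn": [0, 0, 0]}, {"delta_pos": [0, 0, -13], "turn": [0, 0, 0]}, {"delta_pos": [0, 0, 0], "turn": [0, 0, 0]}, {"delta_pos": [0, 0, 0], "turn": [0, 0, 0]}, {"delta_pos": [0, 0, 0], "turn": [0, 0, 0]}, {"delta_pos": [0, 0, 0], "turn": [0, 0, 0]}, {"delta_pos": [0, 0, 0], "turn": [0, 0, 0]}, {"delta_pos": [0, 0, 0], "turn": [0, 0, 0]}]'

```text
clock: 11.55
tool_pos: [0.5094, -0.3703, 0.0026]
eef_rot: [-0.043, 0.999, -0.0, 0.0]
wrist_force: [-0.5, -0.5, -0.5]
width: 0.0359
```

Emit:
carry_out --moves '[{"delta_pos": [0, 0, 0], "turn": [0, 0, 0]}, {"delta_pos": [0, 0, 0], "turn": [0, 0, 0]}, {"delta_pos": [0, 0, 0], "turn": [0, 0, 0]}, {"delta_pos": [0, 0, 0], "turn": [0, 0, 0]}, {"delta_pos": [0, 0, 0], "turn": [0, 0, 0]}, {"delta_pos": [0, 0, 0], "turn": [0, 0, 0]}, {"delta_pos": [0, 0, 0], "turn": [0, 0, 0]}, {"delta_pos": [0, 0, 0], "turn": [0, 0, 0]}]' --gripper 10 --force 40

```text
clock: 12.55
tool_pos: [0.5096, -0.3712, 0.0042]
eef_rot: [-0.043, 0.999, -0.001, 0.001]
wrist_force: [-2.7, 0.3, 17.2]
width: 0.0249
```

Emit:
carry_out --moves '[{"delta_pos": [0, 0, 10], "turn": [0, 0, 0]}, {"delta_pos": [0, 0, 15], "turn": [0, 0, 0]}, {"delta_pos": [0, 0, 20], "turn": [0, 0, 0]}, {"delta_pos": [0, 0, 0], "turn": [0, 0, 0]}, {"delta_pos": [0, 0, 0], "turn": [0, 0, 0]}, {"delta_pos": [0, 0, 0], "turn": [0, 0, 0]}, {"delta_pos": [0, 0, 0], "turn": [0, 0, 0]}, {"delta_pos": [0, 0, 0], "turn": [0, 0, 0]}]'

```text
clock: 13.55
tool_pos: [0.5092, -0.3703, 0.0471]
eef_rot: [-0.043, 0.999, 0.0, -0.0]
wrist_force: [0.0, -0.3, -0.8]
width: 0.0101
```

```bash
cat >> h.py <<'E'
def blobs(i):
    m=cv2.imread(f'pics/w{i}.png'); g,w,n=masks(m)
    for nm,k in(('gold',g),('wood',w),('neu',n)):
        nl,L,st,c=cv2.connectedComponentsWithStats(k)
        for j in range(1,nl):
            if st[j,4]>150 and 150<c[j][0]<360: print(i,nm,st[j].tolist(),c[j].round(1).tolist())
E
python3 - <<'E'
from h import *
wsave(8); blobs(8)
E
```

```text
13.55 [ 0.5092 -0.3703  0.0471] [-4.280e-02  9.991e-01  1.000e-04 -2.000e-04] [ 0.02 -0.25 -0.8 ] 0.0009375441570694506
8 gold [239, 290, 35, 26, 699] [256.1, 303.4]
8 wood [239, 289, 36, 28, 801] [256.1, 303.4]
8 neu [222, 89, 66, 199, 10801] [255.1, 175.7]
```

The fingers met the tube at a 25 mm opening with 17 N upward, so they rode over its top. A 25 mm chord lies 18 mm above the axis. The pad size and spacing in the wrist image also put the fingertips about 36 mm behind the reported TCP. I'll probe downward gently with the jaws open and watch the force.

Emit:
carry_out --moves '[{"delta_pos": [0, 0, 0], "turn": [0, 0, 0]}, {"delta_pos": [0, 0, 0], "turn": [0, 0, 0]}, {"delta_pos": [0, 0, 0], "turn": [0, 0, 0]}, {"delta_pos": [0, 0, 0], "turn": [0, 0, 0]}, {"delta_pos": [0, 0, 0], "turn": [0, 0, 0]}, {"delta_pos": [0, 0, 0], "turn": [0, 0, 0]}, {"delta_pos": [0, 0, 0], "turn": [0, 0, 0]}, {"delta_pos": [0, 0, 0], "turn": [0, 0, 0]}]' --gripper 64

```text
clock: 14.6
tool_pos: [0.5094, -0.3703, 0.0475]
eef_rot: [-0.043, 0.999, 0.0, 0.0]
wrist_force: [0.9, -0.4, -0.7]
width: 0.0643
```

Emit:
carry_out --moves '[{"delta_pos": [0, 0, -15], "turn": [0, 0, 0]}, {"delta_pos": [0, 0, -15], "turn": [0, 0, 0]}, {"delta_pos": [0, 0, -12], "turn": [0, 0, 0]}, {"delta_pos": [0, 0, -5], "turn": [0, 0, 0]}, {"delta_pos": [0, 0, -5], "turn": [0, 0, 0]}, {"delta_pos": [0, 0, 0], "turn": [0, 0, 0]}, {"delta_pos": [0, 0, 0], "turn": [0, 0, 0]}, {"delta_pos": [0, 0, 0], "turn": [0, 0, 0]}]'

```text
clock: 15.6
tool_pos: [0.5096, -0.3704, -0.0041]
eef_rot: [-0.043, 0.999, -0.0, 0.0]
wrist_force: [0.5, 0.0, 0.3]
width: 0.0641
```

Run:
```python
from h import *
wsave(9); blobs(9)
```

```text
15.6 [ 0.5096 -0.3704 -0.0041] [-4.290e-02  9.991e-01 -2.000e-04  3.000e-04] [0.46 0.03 0.28] 0.0014077300530302098
9 neu [211, 80, 89, 241, 19422] [254.8, 194.5]
9 neu [160, 231, 27, 42, 394] [172.2, 250.4]
9 neu [327, 231, 27, 42, 404] [340.5, 250.5]
```

View pics/w9.png

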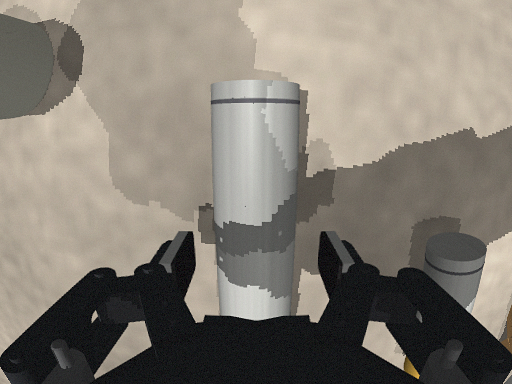

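The inner pad edges at columns 193 and 320, 64 mm apart, put the tips about 38 mm behind the reported TCP. There is no contact at z = −4 mm, so I'll keep going down in small steps.

Emit:
carry_out --moves '[{"delta_pos": [0, 0, -5], "turn": [0, 0, 0]}, {"delta_pos": [0, 0, -5], "turn": [0, 0, 0]}, {"delta_pos": [0, 0, -5], "turn": [0, 0, 0]}, {"delta_pos": [0, 0, 0], "turn": [0, 0, 0]}, {"delta_pos": [0, 0, 0], "turn": [0, 0, 0]}, {"delta_pos": [0, 0, 0], "turn": [0, 0, 0]}, {"delta_pos": [0, 0, 0], "turn": [0, 0, 0]}, {"delta_pos": [0, 0, 0], "turn": [0, 0, 0]}]'

```text
clock: 16.65
tool_pos: [0.5094, -0.3703, -0.0194]
eef_rot: [-0.043, 0.999, -0.0, 0.0]
wrist_force: [-0.6, -0.5, -0.5]
width: 0.0641
```

Emit:
carry_out --moves '[{"delta_pos": [0, 0, -4], "turn": [0, 0, 0]}, {"delta_pos": [0, 0, -3], "turn": [0, 0, 0]}, {"delta_pos": [0, 0, 0], "turn": [0, 0, 0]}, {"delta_pos": [0, 0, 0], "turn": [0, 0, 0]}, {"delta_pos": [0, 0, 0], "turn": [0, 0, 0]}, {"delta_pos": [0, 0, 0], "turn": [0, 0, 0]}, {"delta_pos": [0, 0, 0], "turn": [0, 0, 0]}, {"delta_pos": [0, 0, 0], "turn": [0, 0, 0]}]'

```text
clock: 17.65
tool_pos: [0.5093, -0.3703, -0.0265]
eef_rot: [-0.043, 0.999, -0.0, 0.0]
wrist_force: [-0.8, 0.0, 0.7]
width: 0.0641
```

Emit:
carry_out --moves '[{"delta_pos": [0, 0, -3], "turn": [0, 0, 0]}, {"delta_pos": [0, 0, 0], "turn": [0, 0, 0]}, {"delta_pos": [0, 0, 0], "turn": [0, 0, 0]}, {"delta_pos": [0, 0, 0], "turn": [0, 0, 0]}, {"delta_pos": [0, 0, 0], "turn": [0, 0, 0]}, {"delta_pos": [0, 0, 0], "turn": [0, 0, 0]}, {"delta_pos": [0, 0, 0], "turn": [0, 0, 0]}, {"delta_pos": [0, 0, 0], "turn": [0, 0, 0]}]' --gripper 38 --force 40

```text
clock: 18.65
tool_pos: [0.5093, -0.3702, -0.0296]
eef_rot: [-0.043, 0.999, 0.0, -0.0]
wrist_force: [1.2, -0.2, -1.1]
width: 0.0427
```

It is gripped at 42.7 mm with no vertical force, so the pads meet the tube about 52 mm above the reported TCP. I'll lift it 130 mm and carry it over.

Emit:
carry_out --moves '[{"delta_pos": [0, 0, 10], "turn": [0, 0, 0]}, {"delta_pos": [0, 0, 25], "turn": [0, 0, 0]}, {"delta_pos": [0, 0, 40], "turn": [0, 0, 0]}, {"delta_pos": [0, 0, 40], "turn": [0, 0, 0]}, {"delta_pos": [0, 0, 15], "turn": [0, 0, 0]}, {"delta_pos": [0, 20, 0], "turn": [0, 0, 0]}, {"delta_pos": [0, 40, 0], "turn": [0, 0, 1]}, {"delta_pos": [0, 50, 0], "turn": [0, 0, 1]}]'

```text
clock: 19.65
tool_pos: [0.5081, -0.2579, 0.0988]
eef_rot: [-0.06, 0.998, 0.001, -0.001]
wrist_force: [1.6, 1.2, -1.8]
width: 0.0431
```

Emit:
carry_out --moves '[{"delta_pos": [-1, 55, 0], "turn": [0, 0, 1]}, {"delta_pos": [-1, 55, 0], "turn": [0, 0, 1]}, {"delta_pos": [-1, 55, 0], "turn": [0, 0, 0]}, {"delta_pos": [-1, 55, 0], "turn": [0, 0, 0]}, {"delta_pos": [-1, 55, 0], "turn": [0, 0, 0]}, {"delta_pos": [-1, 55, 0], "turn": [0, 0, 0]}, {"delta_pos": [-1, 40, 0], "turn": [0, 0, 0]}, {"delta_pos": [0, 19, 0], "turn": [0, 0, 0]}]'

```text
clock: 20.65
tool_pos: [0.4997, 0.1323, 0.0988]
eef_rot: [-0.08, 0.997, -0.0, -0.002]
wrist_force: [0.4, -0.2, -2.4]
width: 0.0431
```

```bash
cat >> h.py <<'E'
def yaw(s): r=R.from_quat(s['eef_rot']).as_matrix(); return np.degrees(np.arctan2(r[1,1],r[0,1]))-90
E
python3 - <<'E'
from h import *
wsave(10); blobs(10); print(yaw(sense()),sense()['width'])
E
```

```text
20.65 [0.4997 0.1323 0.0988] [-0.08    0.9968 -0.     -0.0017] [ 0.37 -0.23 -2.38] 0.2699474939717156
10 wood [185, 109, 23, 129, 1702] [197.7, 166.3]
10 wood [306, 108, 53, 151, 6357] [332.0, 175.6]
10 neu [188, 72, 138, 249, 24629] [256.4, 192.2]
9.263078756014139 0.04292782068201628
```

Emit:
carry_out --moves '[{"delta_pos": [0, 0, -20], "turn": [0, 0, 0]}, {"delta_pos": [0, 0, -25], "turn": [0, 0, 0]}, {"delta_pos": [0, 0, -25], "turn": [0, 0, 0]}, {"delta_pos": [0, 0, -10], "turn": [0, 0, 0]}, {"delta_pos": [0, 0, 0], "turn": [0, 0, 0]}, {"delta_pos": [0, 0, 0], "turn": [0, 0, 0]}, {"delta_pos": [0, 0, 0], "turn": [0, 0, 0]}, {"delta_pos": [0, 0, 0], "turn": [0, 0, 0]}]'

```text
clock: 21.7
tool_pos: [0.5026, 0.1289, 0.021]
eef_rot: [-0.078, 0.997, 0.0, 0.0]
wrist_force: [-0.1, 0.2, -2.5]
width: 0.0425
```

Run:
```python
from h import *
wsave(11); print(yaw(sense()))
im=cv2.imread('pics/w11.png'); cv2.imwrite('pics/w11b.png',im)
```

```text
21.7 [0.5026 0.1289 0.021 ] [-7.78e-02  9.97e-01  2.00e-04  5.00e-04] [-0.12  0.17 -2.45] 0.0035211125496174573
8.919323803212677
```

View pics/w11.png

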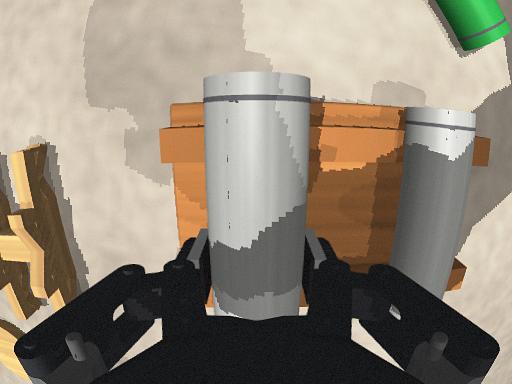

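The tube sits parallel to the laid tube, over the right notches. I'll lower it the last 30 mm slowly.

Emit:
carry_out --moves '[{"delta_pos": [0, 0, -12], "turn": [0, 0, 0]}, {"delta_pos": [0, 0, -8], "turn": [0, 0, 0]}, {"delta_pos": [0, 0, -5], "turn": [0, 0, 0]}, {"delta_pos": [0, 0, -3], "turn": [0, 0, 0]}, {"delta_pos": [0, 0, -2], "turn": [0, 0, 0]}, {"delta_pos": [0, 0, 0], "turn": [0, 0, 0]}, {"delta_pos": [0, 0, 0], "turn": [0, 0, 0]}, {"delta_pos": [0, 0, 0], "turn": [0, 0, 0]}]'

```text
clock: 22.75
tool_pos: [0.5024, 0.1286, -0.0094]
eef_rot: [-0.078, 0.997, -0.0, 0.0]
wrist_force: [-0.7, -0.5, -0.3]
width: 0.0425
```

The cradle has taken the weight (−0.3 N). I'll release, rise and move towards the saddle.

Emit:
carry_out --moves '[{"delta_pos": [0, 0, 0], "turn": [0, 0, 0]}, {"delta_pos": [0, 0, 0], "turn": [0, 0, 0]}, {"delta_pos": [0, 0, 0], "turn": [0, 0, 0]}, {"delta_pos": [0, 0, 0], "turn": [0, 0, 0]}, {"delta_pos": [0, 0, 15], "turn": [0, 0, 0]}, {"delta_pos": [0, 0, 30], "turn": [0, 0, 0]}, {"delta_pos": [0, 0, 45], "turn": [0, 0, 0]}, {"delta_pos": [0, 0, 45], "turn": [0, 0, 0]}]' --gripper 60

```text
clock: 23.75
tool_pos: [0.502, 0.1285, 0.1276]
eef_rot: [-0.077, 0.997, 0.0, -0.0]
wrist_force: [0.3, 0.3, -0.3]
width: 0.0599
```

Emit:
carry_out --moves '[{"delta_pos": [-4, -28, 30], "turn": [0, 0, -5]}, {"delta_pos": [-4, -28, 30], "turn": [0, 0, -5]}, {"delta_pos": [-4, -28, 0], "turn": [0, 0, -5]}, {"delta_pos": [-4, -28, 0], "turn": [0, 0, -5]}, {"delta_pos": [-4, -28, 0], "turn": [0, 0, 0]}, {"delta_pos": [0, 0, 0], "turn": [0, 0, 0]}, {"delta_pos": [0, 0, 0], "turn": [0, 0, 0]}, {"delta_pos": [0, 0, 0], "turn": [0, 0, 0]}]'

```text
clock: 24.75
tool_pos: [0.4823, -0.0107, 0.1851]
eef_rot: [0.096, 0.995, -0.0, -0.0]
wrist_force: [-0.4, 0.6, 0.1]
width: 0.0599
```

Run:
```python
from h import *
wsave(12); blobs(12); print(yaw(sense()),sense()['joint_positions'].round(3))
im=cv2.imread('pics/w12.png'); g,w,n=masks(im); 
nl,L,st,c=cv2.connectedComponentsWithStats(w)
for j in range(1,nl):
    if st[j,4]>400: print(st[j],c[j])
nl,L,st,c=cv2.connectedComponentsWithStats(n)
for j in range(1,nl):
    if st[j,4]>400: print('n',st[j],c[j])
```

```text
24.75 [ 0.4823 -0.0107  0.1851] [ 9.630e-02  9.954e-01 -0.000e+00 -4.000e-04] [-0.4   0.61  0.08] 0.005235628467601588
12 wood [310, 112, 98, 127, 4395] [348.6, 178.3]
12 wood [169, 169, 109, 131, 4768] [224.4, 236.2]
12 neu [166, 231, 25, 40, 367] [177.1, 249.8]
12 neu [323, 231, 25, 40, 367] [335.5, 249.7]
12 neu [301, 306, 20, 16, 175] [311.9, 312.4]
-11.040028193864444 [-0.541  0.376  0.603  2.18  -0.339  0.676  1.676]
[ 379   86   64  121 4727] [412.01375079 144.51576052]
[ 310  112   98  127 4395] [348.57679181 178.26962457]
[ 169  169  109  131 4768] [224.42302852 236.19106544]
[444 189  31  23 540] [459.65185185 200.78148148]
n [ 423   82   50  111 3288] [449.36739659 137.17579075]
n [ 341   97   63  122 4208] [373.8973384  157.17918251]
n [  85  217   54   60 1686] [111.70640569 247.10320285]
n [479 309  33  30 627] [497.90749601 323.261563  ]
```

Run:
```python
from h import *
for i,pt in((2,(216,203)),(12,(224.4,236.2)),(1,(112.7,191.6))):
    w=comp(masks(cv2.imread(f'pics/w{i}.png'))[1],pt).astype(np.uint8); st=wst(i)
    c=max(cv2.findContours(w,0,1)[0],key=cv2.contourArea)
    W=lambda x,z:onz('wrist',x.astype(float),z,st)[:2]
    for z in(.0,.046): print(i,z,'rect',cv2.minAreaRect(np.array([W(p,z) for p in c[:,0]],np.float32)*1000))
    dd=cv2.convexityDefects(c,cv2.convexHull(c,returnPoints=False))[:,0]; dd=dd[np.argsort(-dd[:,3])[:2]]
    for k in dd: print('  bay',W(c[k[2],0],.03).round(4), c[k[2],0])
    # crossbar: midline of mask between rails in world grid on z=.03 
    P=np.array([W(p,.03) for p in c[:,0]])*1000
    can=np.zeros((400,400),np.uint8); cv2.fillPoly(can,[np.round((P-[560-100,-68-100])*2).astype(np.int32)],255)
    cv2.imwrite(f'pics/r{i}.png',cv2.rotate(can,cv2.ROTATE_90_COUNTERCLOCKWISE))
a=[cv2.imread(f'pics/r{i}.png') for i in(2,12)]; cv2.imwrite('pics/r.png',np.hstack(a))
for n,a,b in(('laid',(1,(273.6,168)),(12,(449,137))),('long',(11,(257,190)),(12,(374,157)))):
    p,d=tube(*((1,(273.6,168)) if n=='laid' else (12,(374,157))),*((12,(449,137)) if n=='laid' else (12,(374,157)))) if n=='laid' else (None,None)
    if n=='laid': print(p,d,np.degrees(np.arctan2(d[1],d[0])))
o,n1,d1,t=tubeplane(12,(374,157)); 
# long tube at z=.042 along bisector plane
for x in(.45,.55): print('long y at x',x,(n1@o-n1[0]*x-n1[2]*.042)/n1[1])
o,n1,d1,t2=tubeplane(12,(449,137))
for x in(.45,.55): print('laid y at x',x,(n1@o-n1[0]*x-n1[2]*.042)/n1[1])
print('near ends at z .03',onz('wrist',t,.03,wst(12)),onz('wrist',t2,.03,wst(12)))
```

```text
2 0.0 rect ((569.883544921875, -70.18262481689453), (169.11439514160156, 91.31979370117188), 12.19189739227295)
2 0.046 rect ((554.5223388671875, -65.23841094970703), (154.55087280273438, 83.45571899414062), 12.191985130310059)
  bay [ 0.5501 -0.0776] [210 199]
  bay [ 0.57   -0.0526] [223 211]
12 0.0 rect ((573.4070434570312, -74.340576171875), (174.4125213623047, 99.67066192626953), 12.32874870300293)
12 0.046 rect ((553.703857421875, -64.58740234375), (152.24559020996094, 87.0030746459961), 12.328760147094727)
  bay [ 0.5451 -0.062 ] [224 229]
  bay [ 0.5696 -0.0475] [240 245]
1 0.0 rect ((570.4004516601562, -80.24774169921875), (167.1316375732422, 110.85696411132812), 12.560748100280762)Traceback (most recent call last):
  File "<stdin>", line 6, in <module>
  File "<stdin>", line 5, in <lambda>
  File "h.py", line 16, in onz
    o,d=ray(n,uv,st); return o+d*(z-o[2])/d[2]
        ~~~^^^^^^^^^
  File "h.py", line 7, in ray
    c=camera_model(n); K=np.array(c['K']); u,v=uv
ValueError: time passes only in moves, steps and waits
```

View pics/w12.png

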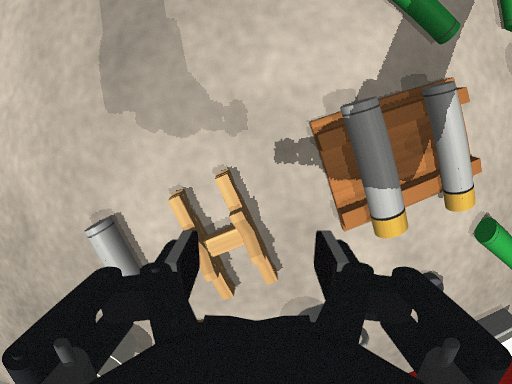

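Both long tubes now lie seated side by side in the cradle. At the saddle's top height of 46 mm its outline measures 154.5 × 83 mm against the given 154 × 80. Its centre is near (0.5565, −0.067), with the rails at 12.3°. I'll turn −66.7° and move over it.

Emit:
carry_out --moves '[{"delta_pos": [10, -8, 0], "turn": [0, 0, -9.5]}, {"delta_pos": [10, -8, 0], "turn": [0, 0, -9.5]}, {"delta_pos": [10, -8, 0], "turn": [0, 0, -9.5]}, {"delta_pos": [10, -8, 0], "turn": [0, 0, -9.5]}, {"delta_pos": [10, -8, 0], "turn": [0, 0, -9.5]}, {"delta_pos": [10, -8, 0], "turn": [0, 0, -9.5]}, {"delta_pos": [14, -8, 0], "turn": [0, 0, -9.5]}, {"delta_pos": [0, 0, 0], "turn": [0, 0, 0]}]'

```text
clock: 25.8
tool_pos: [0.557, -0.0671, 0.185]
eef_rot: [0.626, 0.78, -0.001, 0.0]
wrist_force: [-0.8, 0.1, 0.5]
width: 0.0601
```

Emit:
carry_out --moves '[{"delta_pos": [0, 0, -40], "turn": [0, 0, 0]}, {"delta_pos": [0, 0, -40], "turn": [0, 0, 0]}, {"delta_pos": [0, 0, -40], "turn": [0, 0, 0]}, {"delta_pos": [0, 0, -15], "turn": [0, 0, 0]}, {"delta_pos": [0, 0, 0], "turn": [0, 0, 0]}, {"delta_pos": [0, 0, 0], "turn": [0, 0, 0]}, {"delta_pos": [0, 0, 0], "turn": [0, 0, 0]}, {"delta_pos": [0, 0, 0], "turn": [0, 0, 0]}]'

```text
clock: 26.8
tool_pos: [0.5568, -0.0672, 0.0512]
eef_rot: [0.626, 0.78, 0.0, 0.0]
wrist_force: [-0.1, -0.6, 0.7]
width: 0.0602
```

```bash
sed -i 's/c=camera_model(n)/c=CAM(n)/' h.py
cat >> h.py <<'E'
_C={}
def CAM(n):
    if n not in _C: _C[n]=camera_model(n)
    return _C[n]
E
python3 - <<'E'
from h import *
wsave(13); blobs(13); print(yaw(sense()),sense()['joint_positions'].round(2))
im=cv2.imread('pics/w13.png'); w=masks(im)[1]; st=wst(13)
# runs of wood along image rows/cols near the spine
for col in(236,246,256,266,276):
    r=np.where(w[:320,col])[0]; s=np.split(r,np.where(np.diff(r)>2)[0]+1); print('col',col,[(int(x[0]),int(x[-1])) for x in s if len(x)])
for row in(180,200,220,240,260,280):
    r=np.where(w[row])[0]; s=np.split(r,np.where(np.diff(r)>2)[0]+1); print('row',row,[(int(x[0]),int(x[-1])) for x in s if len(x)])
E
```

```text
26.8 [ 0.5568 -0.0672  0.0512] [6.264e-01 7.795e-01 4.000e-04 5.000e-04] [-0.1  -0.6   0.73] 0.004196882034448606
13 wood [143, 0, 195, 19, 2580] [247.2, 6.3]
13 wood [153, 149, 219, 123, 12587] [260.3, 199.8]
13 wood [161, 226, 21, 22, 246] [170.3, 235.3]
13 wood [333, 226, 30, 32, 541] [350.2, 239.1]
13 neu [165, 231, 26, 41, 376] [177.0, 250.1]
13 neu [323, 231, 25, 41, 381] [335.5, 249.9]
-77.56422640028693 [-0.42  0.72  0.68  2.12 -0.85  0.59  1.1 ]
col 236 [(0, 10), (149, 180), (227, 269)]
col 246 [(0, 11), (149, 266)]
col 256 [(0, 11), (149, 263)]
col 266 [(0, 12), (149, 262)]
col 276 [(0, 12), (149, 265)]
row 180 [(210, 241), (245, 279), (286, 316)]
row 200 [(246, 279)]
row 220 [(246, 279)]
row 240 [(161, 171), (198, 315), (342, 362)]
row 260 [(204, 312)]
row 280 [(429, 454)]
```

Run:
```python
from h import *
st=wst(13); w=masks(cv2.imread('pics/w13.png'))[1]
T=R.from_quat(st['eef_rot']).as_matrix()
for col in(215,225,232,290,300,310):
    r=np.where(w[:320,col])[0]; s=[(int(x[0]),int(x[-1])) for x in np.split(r,np.where(np.diff(r)>2)[0]+1) if len(x)]
    q=[]
    for a,b in s:
        if a>100: q+=[(T.T@(onz('wrist',(col,y),.046,st)-st['tool_pos']))[0]*1000 for y in(a-.5,b+.5)]
    print(col,s,np.round(q,1))
for c in(245.5,279.5): print('spine tool y',[(T.T@(onz('wrist',(c,r),.030,st)-st['tool_pos']))[1]*1000 for r in(195,215)])
```

```text
215 [(0, 10), (150, 182), (228, 270)] [ 44.6  23.6  -7.1 -40.1]
225 [(0, 10), (149, 182), (227, 271)] [ 45.1  23.5  -6.3 -40.8]
232 [(0, 10), (149, 181), (227, 270)] [ 45.1  24.2  -6.3 -39.8]
290 [(0, 13), (149, 180), (227, 269)] [ 45.1  24.8  -6.4 -39.3]
300 [(0, 14), (149, 181), (227, 270)] [ 45.1  24.1  -6.5 -40.3]
310 [(0, 16), (150, 182), (228, 270)] [ 44.6  23.5  -7.3 -40.5]
spine tool y [np.float64(-5.7911179459893996), np.float64(-5.964304171297263)]
spine tool y [np.float64(17.77892648036487), np.float64(18.095707413848576)]
```

The close view puts the spine 6 mm to the tool's +y side, with a measured width of 23.7 mm against 24. Along the spine it is centred. I'll shift, go down and grip.

Emit:
carry_out --moves '[{"delta_pos": [6, 1, 0], "turn": [0, 0, 0]}, {"delta_pos": [0, 0, -25], "turn": [0, 0, 0]}, {"delta_pos": [0, 0, -25], "turn": [0, 0, 0]}, {"delta_pos": [0, 0, -15], "turn": [0, 0, 0]}, {"delta_pos": [0, 0, -10], "turn": [0, 0, 0]}, {"delta_pos": [0, 0, -6], "turn": [0, 0, 0]}, {"delta_pos": [0, 0, 0], "turn": [0, 0, 0]}, {"delta_pos": [0, 0, 0], "turn": [0, 0, 0]}]'

```text
clock: 27.85
tool_pos: [0.5626, -0.0663, -0.0301]
eef_rot: [0.627, 0.779, 0.0, 0.0]
wrist_force: [0.4, -0.7, -0.7]
width: 0.0601
```

Emit:
carry_out --moves '[{"delta_pos": [0, 0, 0], "turn": [0, 0, 0]}, {"delta_pos": [0, 0, 0], "turn": [0, 0, 0]}, {"delta_pos": [0, 0, 0], "turn": [0, 0, 0]}, {"delta_pos": [0, 0, 0], "turn": [0, 0, 0]}, {"delta_pos": [0, 0, 0], "turn": [0, 0, 0]}, {"delta_pos": [0, 0, 0], "turn": [0, 0, 0]}, {"delta_pos": [0, 0, 0], "turn": [0, 0, 0]}, {"delta_pos": [0, 0, 0], "turn": [0, 0, 0]}]' --gripper 16 --force 40

```text
clock: 28.85
tool_pos: [0.5625, -0.0662, -0.0302]
eef_rot: [0.626, 0.779, 0.0, 0.0]
wrist_force: [-0.8, 0.3, 5.7]
width: 0.0233
```

Gripped at 23.3 mm on the 24 mm spine. Before lifting, I'll recheck the two seated tubes from view 12, now that the camera model is cached.

Run:
```python
from h import *
p,d=tube(1,(273.6,168),12,(449,137)); print('laid',p,d,np.degrees(np.arctan2(d[1],d[0])))
A=np.array([np.cos(np.radians(9)),np.sin(np.radians(9))]); N=np.array([-A[1],A[0]])
for nm,pt in(('long',(374,157)),('laid',(449,137))):
    o,n1,d1,t=tubeplane(12,pt)
    q=[np.array([x,(n1@o-n1[0]*x-n1[2]*.042)/n1[1]]) for x in(.45,.55)]
    nr=onz('wrist',t,.022,wst(12))[:2]; print(nm,'across',[(N@v).round(4) for v in q],'yaw',np.degrees(np.arctan2(*(q[1]-q[0])[::-1])).round(2),'near end along',(A@nr).round(4),'->mid',(A@nr+.08).round(4))
```

```text
silhouette dist [0.529 0.422] tri dist [0.493 0.389]
laid [0.38757303 0.22361664 0.04188742] [0.98782577 0.15551714 0.00383074] 8.946856311759834
long across [np.float64(0.0498), np.float64(0.0503)] yaw 9.29 near end along 0.4365 ->mid 0.5165
laid across [np.float64(0.1603), np.float64(0.1604)] yaw 9.1 near end along 0.445 ->mid 0.525
```

Emit:
carry_out --moves '[{"delta_pos": [0, 0, 10], "turn": [0, 0, 0]}, {"delta_pos": [0, 0, 30], "turn": [0, 0, 0]}, {"delta_pos": [0, 0, 50], "turn": [0, 0, 0]}, {"delta_pos": [0, 0, 50], "turn": [0, 0, 0]}, {"delta_pos": [-3, 20, 0], "turn": [0, 0, 8]}, {"delta_pos": [-6, 25, 0], "turn": [0, 0, 8]}, {"delta_pos": [-7, 25, 0], "turn": [0, 0, 8]}, {"delta_pos": [-7, 25, 0], "turn": [0, 0, 8]}]'

```text
clock: 29.85
tool_pos: [0.5388, 0.0294, 0.1099]
eef_rot: [0.385, 0.923, -0.0, -0.0]
wrist_force: [-0.1, -0.2, -0.7]
width: 0.0231
```

Emit:
carry_out --moves '[{"delta_pos": [-7, 25, 0], "turn": [0, 0, 8]}, {"delta_pos": [-7, 25, 0], "turn": [0, 0, 8]}, {"delta_pos": [-7, 25, 0], "turn": [0, 0, 8]}, {"delta_pos": [-7, 25, 0], "turn": [0, 0, 8]}, {"delta_pos": [-7, 25, 0], "turn": [0, 0, 8]}, {"delta_pos": [-7, 25, 0], "turn": [0, 0, 8]}, {"delta_pos": [-4, 4, 0], "turn": [0, 0, 6.6]}, {"delta_pos": [0, 0, 0], "turn": [0, 0, 0]}]'

```text
clock: 30.85
tool_pos: [0.4929, 0.1828, 0.1098]
eef_rot: [-0.079, 0.997, 0.0, -0.0]
wrist_force: [0.8, -0.7, -1.3]
width: 0.0232
```

Run:
```python
from h import *
s=sense(); print(s['tool_pos'],yaw(s),s['width'],s['wrist_force'],s['joint_positions'].round(2),s['clock'])
```

```text
[0.49293425 0.18282615 0.10980808] 9.004722091941176 0.023228779433900365 [ 0.80008798 -0.65502454 -1.29895409] [-0.73  0.52  0.39  2.15 -0.37  0.54  1.66] 30.85
```

The tubes measure 110 mm apart across, both at about 9°. The saddle is held at the right turn, so I'll shift 1 mm and lower it onto them.

Emit:
carry_out --moves '[{"delta_pos": [1, 1, -15], "turn": [0, 0, 0]}, {"delta_pos": [0, 0, -20], "turn": [0, 0, 0]}, {"delta_pos": [0, 0, -15], "turn": [0, 0, 0]}, {"delta_pos": [0, 0, -10], "turn": [0, 0, 0]}, {"delta_pos": [0, 0, -8], "turn": [0, 0, 0]}, {"delta_pos": [0, 0, -6], "turn": [0, 0, 0]}, {"delta_pos": [0, 0, 0], "turn": [0, 0, 0]}, {"delta_pos": [0, 0, 0], "turn": [0, 0, 0]}]'

```text
clock: 31.85
tool_pos: [0.4945, 0.1838, 0.0358]
eef_rot: [-0.078, 0.997, 0.0, 0.0]
wrist_force: [0.4, -0.1, -1.0]
width: 0.0229
```

Run:
```python
from h import *
wsave(14)
```

```text
31.85 [0.4945 0.1838 0.0358] [-7.850e-02  9.969e-01  1.000e-04  2.000e-04] [ 0.44 -0.09 -1.04] 0.003303737415395482
```

View pics/w14.png

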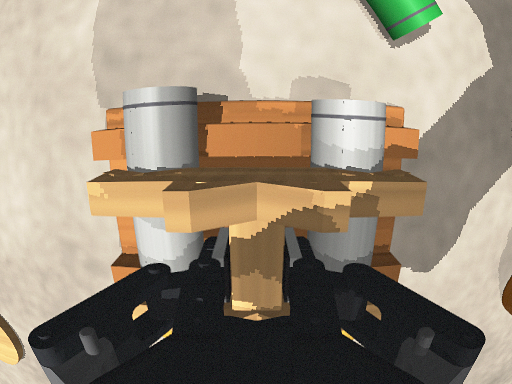

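The saddle (columns 88–426, middle 257) is centred over the tubes at columns 160 and 349 (middle 254.5) and level. I'll lower it the last 10 mm.

Emit:
carry_out --moves '[{"delta_pos": [0, 0, -4], "turn": [0, 0, 0]}, {"delta_pos": [0, 0, -3], "turn": [0, 0, 0]}, {"delta_pos": [0, 0, -2], "turn": [0, 0, 0]}, {"delta_pos": [0, 0, -1], "turn": [0, 0, 0]}, {"delta_pos": [0, 0, 0], "turn": [0, 0, 0]}, {"delta_pos": [0, 0, 0], "turn": [0, 0, 0]}, {"delta_pos": [0, 0, 0], "turn": [0, 0, 0]}, {"delta_pos": [0, 0, 0], "turn": [0, 0, 0]}]'

```text
clock: 32.9
tool_pos: [0.4944, 0.1836, 0.0262]
eef_rot: [-0.078, 0.997, 0.0, 0.0]
wrist_force: [-1.4, -0.8, 12.5]
width: 0.0233
```

12.5 N of contact means it is seated. I'll open only to 34 mm so the fingers stay clear of the tubes, then rise.

Emit:
carry_out --moves '[{"delta_pos": [0, 0, 0], "turn": [0, 0, 0]}, {"delta_pos": [0, 0, 0], "turn": [0, 0, 0]}, {"delta_pos": [0, 0, 0], "turn": [0, 0, 0]}, {"delta_pos": [0, 0, 0], "turn": [0, 0, 0]}, {"delta_pos": [0, 0, 15], "turn": [0, 0, 0]}, {"delta_pos": [0, 0, 30], "turn": [0, 0, 0]}, {"delta_pos": [0, 0, 50], "turn": [0, 0, 0]}, {"delta_pos": [0, 0, 50], "turn": [0, 0, 0]}]' --gripper 34

```text
clock: 33.9
tool_pos: [0.494, 0.1834, 0.1727]
eef_rot: [-0.078, 0.997, -0.0, -0.0]
wrist_force: [0.3, 0.9, -0.2]
width: 0.0339
```

Emit:
carry_out --moves '[{"delta_pos": [0, -45, 30], "turn": [0, 0, 0]}, {"delta_pos": [0, -50, 0], "turn": [0, 0, 0]}, {"delta_pos": [0, -50, 0], "turn": [0, 0, 0]}, {"delta_pos": [0, -50, 0], "turn": [0, 0, 0]}, {"delta_pos": [0, -20, 0], "turn": [0, 0, 0]}, {"delta_pos": [0, 0, 0], "turn": [0, 0, 0]}, {"delta_pos": [0, 0, 0], "turn": [0, 0, 0]}, {"delta_pos": [0, 0, 0], "turn": [0, 0, 0]}]' --gripper 85

```text
clock: 34.9
tool_pos: [0.4944, -0.03, 0.2005]
eef_rot: [-0.079, 0.997, 0.0, -0.0]
wrist_force: [0.1, 0.3, 0.2]
width: 0.0854
```

Run:
```python
from h import *
wsave(15); st=wst(15); g,w,n=masks(cv2.imread('pics/w15.png')); print(yaw(sense()))
for nm,k in(('gold',g),('wood',w),('neu',n)):
    nl,L,s,c=cv2.connectedComponentsWithStats(k[:320])
    for j in range(1,nl):
        if s[j,4]>150: print(nm,s[j].tolist(),c[j].round(1).tolist())
# pale saddle vs cradle: brightness split
im=cv2.imread('pics/w15.png'); h,s_,v=cv2.split(cv2.cvtColor(im,cv2.COLOR_BGR2HSV))
print('saddle wood hsv sample in w14', cv2.cvtColor(cv2.imread('pics/w14.png'),cv2.COLOR_BGR2HSV)[[200,260,140,150],[120,250,230,250]].tolist())
```

```text
34.9 [ 0.4944 -0.03    0.2005] [-7.950e-02  9.968e-01  2.000e-04 -0.000e+00] [0.11 0.27 0.22] 0.0037173722814992224
9.117841749759023
gold [423, 0, 27, 23, 405] [436.0, 11.2]
gold [99, 230, 24, 17, 350] [110.7, 238.0]
gold [429, 244, 25, 17, 350] [440.7, 252.3]
wood [418, 0, 33, 26, 534] [433.6, 12.1]
wood [328, 135, 40, 109, 3427] [347.4, 186.9]
wood [365, 138, 120, 124, 7612] [422.0, 203.3]
wood [98, 225, 32, 23, 534] [114.0, 237.0]
wood [161, 287, 28, 33, 599] [174.9, 303.9]
neu [369, 132, 34, 40, 1158] [385.7, 151.3]
neu [442, 144, 29, 30, 666] [456.6, 158.9]
neu [86, 155, 40, 75, 2139] [105.2, 192.0]
neu [352, 183, 46, 96, 1475] [376.2, 219.6]
neu [442, 193, 23, 28, 498] [452.9, 206.8]
neu [130, 237, 31, 43, 383] [143.9, 257.0]
neu [251, 306, 37, 14, 354] [268.3, 312.2]
saddle wood hsv sample in w14 [[18, 121, 234], [17, 117, 120], [14, 158, 200], [14, 163, 197]]
```

Run:
```python
from h import *
for a,b in(((3,(266,207)),(15,(105,192))),((2,(134,193)),(15,(105,192))),((2,(134,193)),(3,(266,207)))):
    p,d=tube(*a,*b); t=tubeplane(*b)[3]; near=onz('wrist',t,.0,wst(b[0])); q=p+d*((near-p)@d+.06); print('short',q.round(4),'yaw',np.degrees(np.arctan2(d[1],d[0])).round(2),d[2].round(3))
g=comp(masks(cv2.imread('pics/w15.png'))[0],(110.7,238)); r=np.where(g.any(1))[0][-1]; c=np.where(g[r-1])[0].mean(); print('cap end',onz('wrist',(c,r+.5),.044,wst(15)))
im=cv2.GaussianBlur(cv2.imread('pics/w15.png'),(3,3),0); h,s,v=cv2.split(cv2.cvtColor(im,cv2.COLOR_BGR2HSV))
m=((h>=16)&(h<24)&(s>80)&(s<142)&(v>100)).astype(np.uint8); m=cv2.morphologyEx(m,cv2.MORPH_OPEN,np.ones((3,3)))
nl,L,st,cc=cv2.connectedComponentsWithStats(m)
A=np.array([np.cos(np.radians(9)),np.sin(np.radians(9))]); N=np.array([-A[1],A[0]])
pts=[]
for j in range(1,nl):
    if st[j,4]>60 and 300<cc[j][0]<500 and 120<cc[j][1]<300:
        ys,xs=np.where(L==j); P=np.array([onz('wrist',(x,y),.102,wst(15))[:2] for x,y in zip(xs,ys)])
        print(st[j].tolist(),cc[j].round(),'along',(P@A).min().round(4),(P@A).max().round(4),'across',(P@N).min().round(4),(P@N).max().round(4))
```

```text
silhouette dist [0.506 0.438] tri dist [0.506 0.408]
short [ 0.5698 -0.2239  0.0235] yaw 11.61 -0.024
silhouette dist [0.586 0.438] tri dist [0.542 0.392]
short [ 0.5721 -0.2213  0.0269] yaw 8.91 -0.103
silhouette dist [0.586 0.506] tri dist [0.565 0.511]
short [ 0.571  -0.2237  0.0226] yaw 11.6 -0.004
cap end [ 0.62655036 -0.20895963  0.044     ]
[381, 176, 33, 14, 431] [397. 183.] along 0.4764 0.4904 across 0.0195 0.0589
[412, 177, 73, 71, 2182] [445. 211.] along 0.475 0.5601 across 0.0695 0.1655
[370, 231, 36, 14, 414] [388. 237.] along 0.5368 0.5521 across 0.0142 0.0581
```

The seated saddle's outline runs about 0.476–0.552 along the cradle, centred near 0.515 where the cradle is 0.5165. The short tube is at (0.570, −0.224), yaw 11.6°. I'll fetch it.

Emit:
carry_out --moves '[{"delta_pos": [16, -40, 0], "turn": [0, 0, 1.5]}, {"delta_pos": [16, -40, -20], "turn": [0, 0, 1]}, {"delta_pos": [16, -40, -30], "turn": [0, 0, 0]}, {"delta_pos": [16, -40, -40], "turn": [0, 0, 0]}, {"delta_pos": [12, -34, -40], "turn": [0, 0, 0]}, {"delta_pos": [0, 0, -10], "turn": [0, 0, 0]}, {"delta_pos": [0, 0, 0], "turn": [0, 0, 0]}, {"delta_pos": [0, 0, 0], "turn": [0, 0, 0]}]' --gripper 70

```text
clock: 35.95
tool_pos: [0.5709, -0.2239, 0.0615]
eef_rot: [-0.101, 0.995, 0.0, 0.001]
wrist_force: [-1.0, -0.2, 0.4]
width: 0.0697
```

Run:
```python
from h import *
wsave(16); blobs(16); st=wst(16); print(yaw(st))
n=masks(cv2.imread('pics/w16.png'))[2]; b=comp(n,(256,180)); T=R.from_quat(st['eef_rot']).as_matrix()
rows=np.where(b.any(1))[0]
for r in np.linspace(rows[0]+8,min(rows[-1],220),5).astype(int):
    c=np.where(b[r])[0]; print(r,c[0],c[-1],[(T.T@(onz('wrist',(x,r),.022,st)-st['tool_pos']))[1].round(4) for x in(c[0]-.5,c[-1]+.5)])
o,n1,d1,t=tubeplane(16,(256,180)); nt=T.T@n1; print('plane normal in tool',nt.round(4))
```

```text
35.95 [ 0.5709 -0.2239  0.0615] [-1.011e-01  9.949e-01  1.000e-04  6.000e-04] [-1.04 -0.17  0.36] 0.009692650751657471
16 gold [230, 248, 53, 34, 1360] [256.0, 265.4]
16 wood [229, 246, 56, 37, 1544] [256.7, 264.8]
16 neu [227, 118, 60, 133, 7568] [256.6, 181.8]
16 neu [152, 233, 27, 41, 381] [164.3, 252.1]
16 neu [334, 232, 27, 42, 385] [348.0, 251.6]
11.609466150596504
126 227 286 [np.float64(-0.0215), np.float64(0.0219)]
149 227 286 [np.float64(-0.0218), np.float64(0.0222)]
173 228 285 [np.float64(-0.0214), np.float64(0.0217)]
196 229 285 [np.float64(-0.0211), np.float64(0.0222)]
220 229 284 [np.float64(-0.0217), np.float64(0.0219)]
plane normal in tool [-0.0019 -1.      0.0011]
```

The tube is centred in the jaws within 0.5 mm and aligned with them. I'll go down and grip it.

Emit:
carry_out --moves '[{"delta_pos": [0, 0, -25], "turn": [0, 0, 0]}, {"delta_pos": [0, 0, -25], "turn": [0, 0, 0]}, {"delta_pos": [0, 0, -20], "turn": [0, 0, 0]}, {"delta_pos": [0, 0, -12], "turn": [0, 0, 0]}, {"delta_pos": [0, 0, -9], "turn": [0, 0, 0]}, {"delta_pos": [0, 0, 0], "turn": [0, 0, 0]}, {"delta_pos": [0, 0, 0], "turn": [0, 0, 0]}, {"delta_pos": [0, 0, 0], "turn": [0, 0, 0]}]'

```text
clock: 37.0
tool_pos: [0.5707, -0.2254, -0.03]
eef_rot: [-0.1, 0.995, -0.0, 0.0]
wrist_force: [-0.3, -0.7, -0.6]
width: 0.0698
```

Emit:
carry_out --moves '[{"delta_pos": [0, 0, 0], "turn": [0, 0, 0]}, {"delta_pos": [0, 0, 0], "turn": [0, 0, 0]}, {"delta_pos": [0, 0, 0], "turn": [0, 0, 0]}, {"delta_pos": [0, 0, 0], "turn": [0, 0, 0]}, {"delta_pos": [0, 0, 0], "turn": [0, 0, 0]}, {"delta_pos": [0, 0, 0], "turn": [0, 0, 0]}, {"delta_pos": [0, 0, 0], "turn": [0, 0, 0]}, {"delta_pos": [0, 0, 0], "turn": [0, 0, 0]}]' --gripper 38 --force 40

```text
clock: 38.0
tool_pos: [0.5705, -0.2252, -0.0301]
eef_rot: [-0.1, 0.995, 0.0, 0.0]
wrist_force: [-0.9, 0.8, 5.8]
width: 0.0429
```

Emit:
carry_out --moves '[{"delta_pos": [0, 0, 15], "turn": [0, 0, 0]}, {"delta_pos": [0, 0, 40], "turn": [0, 0, 0]}, {"delta_pos": [0, 0, 50], "turn": [0, 0, 0]}, {"delta_pos": [0, 0, 50], "turn": [0, 0, 0]}, {"delta_pos": [-4, 25, 10], "turn": [0, 0, -0.5]}, {"delta_pos": [-8, 45, 0], "turn": [0, 0, -0.5]}, {"delta_pos": [-9, 48, 0], "turn": [0, 0, -0.5]}, {"delta_pos": [-9, 48, 0], "turn": [0, 0, -0.5]}]'

```text
clock: 39.0
tool_pos: [0.5398, -0.0579, 0.1352]
eef_rot: [-0.083, 0.997, 0.0, 0.0]
wrist_force: [0.9, 0.9, -2.3]
width: 0.0427
```

Emit:
carry_out --moves '[{"delta_pos": [-9, 48, 0], "turn": [0, 0, -0.5]}, {"delta_pos": [-9, 48, 0], "turn": [0, 0, 0]}, {"delta_pos": [-9, 48, 0], "turn": [0, 0, 0]}, {"delta_pos": [-9, 48, 0], "turn": [0, 0, 0]}, {"delta_pos": [-9, 40, 0], "turn": [0, 0, 0]}, {"delta_pos": [-2, 11, 0], "turn": [0, 0, 0]}, {"delta_pos": [0, 0, 0], "turn": [0, 0, 0]}, {"delta_pos": [0, 0, 0], "turn": [0, 0, 0]}]'

```text
clock: 40.0
tool_pos: [0.4937, 0.1821, 0.1348]
eef_rot: [-0.078, 0.997, -0.0, 0.0]
wrist_force: [0.6, -0.9, -2.2]
width: 0.0429
```

Emit:
carry_out --moves '[{"delta_pos": [0, 0, -20], "turn": [0, 0, 0]}, {"delta_pos": [0, 0, -20], "turn": [0, 0, 0]}, {"delta_pos": [0, 0, -12], "turn": [0, 0, 0]}, {"delta_pos": [0, 0, -6], "turn": [0, 0, 0]}, {"delta_pos": [0, 0, 0], "turn": [0, 0, 0]}, {"delta_pos": [0, 0, 0], "turn": [0, 0, 0]}, {"delta_pos": [0, 0, 0], "turn": [0, 0, 0]}, {"delta_pos": [0, 0, 0], "turn": [0, 0, 0]}]'

```text
clock: 41.0
tool_pos: [0.4935, 0.1839, 0.0768]
eef_rot: [-0.079, 0.997, 0.0, 0.0]
wrist_force: [-0.2, 0.3, -2.7]
width: 0.0426
```

Run:
```python
from h import *
wsave(17); st=wst(17); print(yaw(st)); blobs(17)
im=cv2.imread('pics/w17.png'); h,s,v=cv2.split(cv2.cvtColor(cv2.GaussianBlur(im,(3,3),0),cv2.COLOR_BGR2HSV))
m=((h>=16)&(h<24)&(s>80)&(s<142)&(v>90)).astype(np.uint8); m=cv2.morphologyEx(m,cv2.MORPH_OPEN,np.ones((3,3)))
nl,L,st,cc=cv2.connectedComponentsWithStats(m)
for j in range(1,nl):
    if st[j,4]>80: print('saddle',st[j].tolist(),cc[j].round(1))
n=masks(im)[2]
for r in(90,130,170,190):
    x=np.where(n[r])[0]; print(r,[(int(q[0]),int(q[-1])) for q in np.split(x,np.where(np.diff(x)>2)[0]+1) if len(q)>8])
```

```text
41.0 [0.4935 0.1839 0.0768] [-7.870e-02  9.969e-01  1.000e-04  3.000e-04] [-0.25  0.32 -2.68] 0.0018909822282460482
9.023229416728952
17 wood [208, 104, 93, 19, 1695] [254.2, 112.8]
17 wood [308, 107, 85, 167, 5803] [357.1, 187.2]
17 wood [117, 109, 89, 165, 5891] [154.1, 188.4]
17 neu [147, 93, 214, 228, 30540] [253.6, 198.3]
saddle [308, 157, 74, 40, 2091] [343.6 175.6]
saddle [128, 158, 78, 40, 2196] [167.8 176.3]
saddle [141, 258, 29, 16, 345] [153.2 264.7]
saddle [345, 259, 24, 14, 274] [358.3 264.8]
saddle [0, 296, 30, 48, 901] [ 11.6 321.5]
90 []
130 [(149, 359)]
170 [(206, 307)]
190 [(207, 306)]
```

The held tube (middle column 256.5) is centred over the saddle (columns 128–382, middle 255). I'll lower it the last 16 mm.

Emit:
carry_out --moves '[{"delta_pos": [0, 0, -6], "turn": [0, 0, 0]}, {"delta_pos": [0, 0, -4], "turn": [0, 0, 0]}, {"delta_pos": [0, 0, -2], "turn": [0, 0, 0]}, {"delta_pos": [0, 0, -2], "turn": [0, 0, 0]}, {"delta_pos": [0, 0, -1], "turn": [0, 0, 0]}, {"delta_pos": [0, 0, 0], "turn": [0, 0, 0]}, {"delta_pos": [0, 0, 0], "turn": [0, 0, 0]}, {"delta_pos": [0, 0, 0], "turn": [0, 0, 0]}]'

```text
clock: 42.05
tool_pos: [0.4934, 0.1836, 0.0617]
eef_rot: [-0.078, 0.997, 0.0, 0.0]
wrist_force: [-1.4, -1.3, 5.1]
width: 0.0427
```

The 5 N upward shows it is seated. I'll release slowly and rise.

Emit:
carry_out --moves '[{"delta_pos": [0, 0, 0], "turn": [0, 0, 0]}, {"delta_pos": [0, 0, 0], "turn": [0, 0, 0]}, {"delta_pos": [0, 0, 0], "turn": [0, 0, 0]}, {"delta_pos": [0, 0, 0], "turn": [0, 0, 0]}, {"delta_pos": [0, 0, 0], "turn": [0, 0, 0]}, {"delta_pos": [0, 0, 15], "turn": [0, 0, 0]}, {"delta_pos": [0, 0, 30], "turn": [0, 0, 0]}, {"delta_pos": [0, 0, 40], "turn": [0, 0, 0]}]' --gripper 62

```text
clock: 43.05
tool_pos: [0.493, 0.1833, 0.1478]
eef_rot: [-0.078, 0.997, -0.0, -0.001]
wrist_force: [0.2, 0.6, -0.4]
width: 0.0618
```

Emit:
carry_out --moves '[{"delta_pos": [0, 0, 50], "turn": [0, 0, 0]}, {"delta_pos": [0, 0, 50], "turn": [0, 0, 0]}, {"delta_pos": [-10, -40, 50], "turn": [0, 0, 0]}, {"delta_pos": [-10, -40, 0], "turn": [0, 0, 0]}, {"delta_pos": [-10, -20, 0], "turn": [0, 0, 0]}, {"delta_pos": [0, 0, 0], "turn": [0, 0, 0]}, {"delta_pos": [0, 0, 0], "turn": [0, 0, 0]}, {"delta_pos": [0, 0, 0], "turn": [0, 0, 0]}]'

```text
clock: 44.05
tool_pos: [0.4639, 0.0862, 0.2943]
eef_rot: [-0.079, 0.997, -0.0, -0.0]
wrist_force: [0.8, -0.5, -0.3]
width: 0.0622
```

Run:
```python
from h import *
wsave(18); g,w,n=masks(cv2.imread('pics/w18.png'))
for nm,k in(('gold',g),('wood',w),('neu',n)):
    nl,L,s,c=cv2.connectedComponentsWithStats(k[:320])
    for j in range(1,nl):
        if s[j,4]>150: print(nm,s[j].tolist(),c[j].round(1).tolist())
```

```text
44.05 [0.4639 0.0862 0.2943] [-7.930e-02  9.969e-01 -3.000e-04 -3.000e-04] [ 0.77 -0.5  -0.28] 0.005732672205439243
gold [322, 12, 28, 23, 380] [335.3, 22.7]
gold [469, 35, 19, 15, 195] [478.3, 41.3]
gold [447, 150, 65, 49, 2062] [481.4, 173.1]
gold [266, 226, 27, 17, 375] [278.9, 234.4]
gold [336, 231, 24, 14, 245] [349.0, 236.7]
wood [320, 11, 31, 26, 436] [334.6, 23.1]
wood [465, 34, 23, 17, 262] [476.9, 41.0]
wood [243, 137, 98, 113, 5307] [281.4, 187.6]
wood [342, 139, 42, 90, 1593] [365.0, 187.1]
wood [447, 149, 62, 49, 1416] [476.5, 170.0]
wood [446, 222, 23, 30, 296] [454.1, 233.7]
wood [335, 230, 26, 16, 308] [348.7, 236.6]
wood [477, 244, 35, 43, 1207] [495.9, 265.7]
wood [98, 259, 38, 18, 392] [118.1, 266.9]
neu [267, 134, 29, 32, 886] [280.8, 148.9]
neu [310, 141, 58, 131, 3916] [335.9, 191.5]
neu [267, 181, 28, 29, 739] [280.3, 194.5]
neu [163, 231, 26, 41, 368] [174.8, 249.9]
neu [187, 280, 55, 40, 1256] [208.0, 299.3]
neu [0, 294, 13, 25, 225] [5.0, 307.9]
neu [290, 294, 29, 22, 330] [301.2, 302.9]
```

Run:
```python
from h import *
n=masks(cv2.imread('pics/w18.png'))[2]
for r in range(138,275,6):
    x=np.where(n[r,250:400])[0]+250; print(r,[(int(q[0]),int(q[-1])) for q in np.split(x,np.where(np.diff(x)>1)[0]+1) if len(q)>3])
for c in('top','scene'):
    im=save(c,c+'9.png')
```

```text
138 [(267, 295)]
144 [(267, 295), (341, 366)]
150 [(267, 295), (340, 366)]
156 [(267, 294), (314, 366)]
162 [(267, 294), (313, 365)]
168 [(313, 346)]
174 [(313, 345)]
180 [(313, 344)]
186 [(267, 294), (313, 364)]
192 [(267, 294), (312, 363)]
198 [(267, 293), (312, 362)]
204 [(267, 293), (311, 362)]
210 [(311, 342)]
216 [(311, 342)]
222 [(310, 341)]
228 [(312, 340), (348, 359)]
234 [(326, 333)]
240 [(329, 336)]
246 [(332, 341)]
252 [(335, 345)]
258 [(338, 348)]
264 [(340, 347)]
270 [(340, 343)]
```

Emit:
carry_out --moves '[{"delta_pos": [-10, 45, 0], "turn": [0, 0, 0]}, {"delta_pos": [-5, 45, 0], "turn": [0, 0, 0]}, {"delta_pos": [0, 20, 0], "turn": [0, 0, 0]}, {"delta_pos": [0, 0, 0], "turn": [0, 0, 0]}, {"delta_pos": [0, 0, 0], "turn": [0, 0, 0]}, {"delta_pos": [0, 0, 0], "turn": [0, 0, 0]}, {"delta_pos": [0, 0, 0], "turn": [0, 0, 0]}, {"delta_pos": [0, 0, 0], "turn": [0, 0, 0]}]'

```text
clock: 45.2
tool_pos: [0.4488, 0.1947, 0.2948]
eef_rot: [-0.078, 0.997, 0.0, 0.0]
wrist_force: [-0.0, -0.3, 0.2]
width: 0.0618
```

Run:
```python
from h import *
wsave(19); g,w,n=masks(cv2.imread('pics/w19.png'))
for r in range(126,290,6):
    f=lambda m:[(int(q[0])+150,int(q[-1])+150) for q in np.split(x,np.where(np.diff(x)>1)[0]+1) if len(q)>3] if len(x:=np.where(m[r,150:350])[0]) else []
    print(r,f(n),'gold',f(g))
```

```text
45.2 [0.4488 0.1947 0.2948] [-7.820e-02  9.969e-01  1.000e-04  1.000e-04] [-0.   -0.29  0.16] 0.003255259369455092
126 [] gold []
132 [] gold []
138 [(192, 219), (268, 294)] gold []
144 [(192, 219), (267, 295)] gold []
150 [(192, 219), (267, 295)] gold []
156 [(192, 219), (224, 257), (267, 295)] gold []
162 [(193, 219), (224, 257), (268, 293)] gold []
168 [(224, 258)] gold []
174 [(224, 257)] gold []
180 [(194, 213), (225, 257), (270, 294)] gold []
186 [(194, 220), (225, 257), (267, 294)] gold []
192 [(194, 220), (225, 257), (267, 294)] gold []
198 [(195, 220), (225, 257), (267, 293)] gold []
204 [(195, 221), (225, 257), (267, 293)] gold []
210 [(225, 258)] gold []
216 [(226, 257)] gold []
222 [(226, 257)] gold []
228 [(228, 254), (271, 289)] gold [(196, 220)]
234 [(179, 187), (326, 334)] gold [(197, 221), (226, 256), (267, 292)]
240 [(175, 184), (329, 338)] gold [(202, 214), (227, 256), (267, 292)]
246 [(172, 181), (332, 341)] gold [(229, 255)]
252 [(168, 177), (335, 345)] gold []
258 [(164, 174), (338, 348)] gold []
264 [(166, 172), (340, 347)] gold []
270 [(169, 173), (340, 343)] gold []
276 [] gold []
282 [] gold []
288 [] gold []
```

Run:
```python
from h import *
A=np.array([np.cos(np.radians(9)),np.sin(np.radians(9))]); N=np.array([-A[1],A[0]])
def pl(i,rows,a,b):
    n=masks(cv2.imread(f'pics/w{i}.png'))[2]; st=wst(i); Ls=[];Rs=[]
    for r in rows:
        x=np.where(n[r,a:b])[0]+a; Ls.append(ray('wrist',(x[0]-.5,r),st)[1]); Rs.append(ray('wrist',(x[-1]+.5,r),st)[1])
    nL,nR=[np.linalg.svd(np.array(x))[2][-1] for x in(Ls,Rs)]; nR*=np.sign(nL@nR); m=nL+nR; return ray('wrist',(256,200),st)[0],m/np.linalg.norm(m)
def show(nm,o,m,z):
    q=[np.array([x,(m@o-m[0]*x-m[2]*z)/m[1]]) for x in(.45,.55)]; print(nm,'across',[(N@v).round(4) for v in q],'yaw',np.degrees(np.arctan2(*(q[1]-q[0])[::-1])).round(2))
r=[*range(140,160),*range(188,206)]
show('long',*pl(19,r,185,222),.042); show('laid',*pl(19,r,262,300),.042); o1,n1=pl(19,range(160,224,2),223,260); show('short',o1,n1,.113)
o2,n2=pl(18,[*range(168,182),*range(210,222)],305,350); show('short18',o2,n2,.113)
d=np.cross(n1,n2);d/=np.linalg.norm(d);d*=np.sign(d[0]); p=o1*0+np.linalg.solve(np.array([n1,n2,d]),[n1@o1,n2@o2,d@np.array([.494,.184,.113])]); print('short axis 2-view',p.round(4),d.round(3))
st=wst(19); n=masks(cv2.imread('pics/w19.png'))
near=min(r for r in range(120,170) if n[2][r,230:250].all()); far=max(r for r in range(230,262) if n[0][r,236:248].all())
a=onz('wrist',(241,near-.5),.113-.022,st)[:2]@A; b=onz('wrist',(242,far+.5),.135,st)[:2]@A; print('short ends',a,b,'mid',(a+b)/2,near,far)
for nm,c,gr in(('long',206,(225,250)),('laid',280,(228,250))):
    nr=min(r for r in range(110,160) if n[2][r,c-8:c+8].all()); fr=max(r for r in range(*gr) if n[0][r,c-3:c+3].all())
    a=onz('wrist',(c,nr-.5),.02,st)[:2]@A; b=onz('wrist',(c,fr+.5),.064,st)[:2]@A; print(nm,'ends',a,b,'mid',(a+b)/2)
im=cv2.GaussianBlur(cv2.imread('pics/w19.png'),(3,3),0); h,s,v=cv2.split(cv2.cvtColor(im,cv2.COLOR_BGR2HSV))
m=((h>=16)&(h<24)&(s>80)&(s<142)&(v>100)).astype(np.uint8); m=cv2.morphologyEx(m,cv2.MORPH_OPEN,np.ones((3,3)))
nl,L,stt,cc=cv2.connectedComponentsWithStats(m)
for j in range(1,nl):
    if stt[j,4]>60 and 150<cc[j][0]<350 and 120<cc[j][1]<300:
        ys,xs=np.where(L==j); P=np.array([onz('wrist',(x,y),.102,st)[:2] for x,y in zip(xs,ys)]); print('saddle',stt[j].tolist(),'along',(P@A).min().round(4),(P@A).max().round(4),'across',(P@N).min().round(4),(P@N).max().round(4))
# bystanders: before/after change in top view
a=cv2.imread('pics/t0.png');b=cv2.imread('pics/top9.png')
D=cv2.absdiff(a,b).max(2)
for k,(x,y) in dict(jug=(262,123),tamper=(215,128),squeeze=(145,207),lid=(310,124),cup=(352,127),syrup=(128,169),jar=(418,212)).items(): print(k,D[y-10:y+10,x-10:x+10].mean().round(1))
```

```text
long across [np.float64(0.048), np.float64(0.048)] yaw 9.05
laid across [np.float64(0.1582), np.float64(0.1582)] yaw 9.0
short across [np.float64(0.1031), np.float64(0.103)] yaw 8.95
short18 across [np.float64(0.1038), np.float64(0.104)] yaw 9.16
short axis 2-view [0.4942 0.1828 0.1157] [0.988 0.156 0.012]
short ends 0.4584330453231015 0.5739950994253721 mid 0.5162140723742368 152 248
long ends 0.437687430744403 0.596046981425288 mid 0.5168672060848455
laid ends 0.44623356031010264 0.6040742617017372 mid 0.5251539110059199
saddle [186, 166, 38, 16, 471] along 0.4748 0.4948 across 0.0311 0.0799
saddle [260, 166, 40, 16, 493] along 0.4755 0.495 across 0.1269 0.1769
saddle [189, 212, 37, 17, 437] along 0.5369 0.5597 across 0.031 0.0801
saddle [260, 212, 38, 16, 454] along 0.5369 0.5582 across 0.127 0.1767
jug 1.3
tamper 1.4
squeeze 1.8
lid 1.3
cup 1.2
syrup 1.4
jar 1.3
```

All checks pass. The short tube's axis is at across 0.103, midway between the long tubes at 0.048 and 0.158. Its two-view height is 115.7 mm against 113. The bystanders haven't moved, so I'm handing the job in.

```bash
python3 -c "
from plant import *
print(sign_off())"
```

```text
the job is handed in; nothing more can be done
None
```

The stack is finished and handed in at about 45 s of the 69 s allowed. The long tube lies in the cradle's right notches, the saddle sits over both tubes, and the short tube lies in its upper notches. No verdict was reported.

**Last checks (wrist views 18 and 19):**

| Item | Measured | Expected |
|---|---|---|
| Spacing of the two long tubes | 110.2 mm | 110 mm |
| Yaw of all three tubes | 9.0–9.2° | 9° (cradle) |
| Endwise offset, long tube | within about 1 mm | 25 mm allowed |
| Endwise offset, laid tube | about 8 mm, as found at the start | 25 mm allowed |
| Endwise offset, short tube | within about 1 mm | 20 mm allowed |
| Short tube sideways, from midway between the long tubes | about 1 mm at most | 6 mm allowed |
| Saddle centre | within about 1–2 mm of the cradle's | 8 mm across, 20 mm along |

The top view shows no change at any bystander.

**What went wrong or disagreed:**
- **First grasps missed:** three attempts on the long tube failed. The fingertips sit about 36 mm behind the reported TCP. I worked this out from the force and the pad spacing in the image, and corrected for it in every later grasp and placing. The last of the three closed over the tube's top with about 17 N; the tube stayed put.
- **Short tube height:** the two-view height came out at 115.7 mm against 113, about 3 mm high. That is within what I could measure between those two close views, and contact force showed it seated.
- **Saddle position before the grasp:** the first estimate was about 6 mm off; a close view corrected it.
- **Saddle level:** its level and seating are judged from the symmetric outline and the 12.5 N contact force. I did not measure its tilt or height separately.

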